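# Open the push-and-turn sample jar and rack its plate

## Task

Open the jar on the bench: press its child-resistant cap down against the spring and, keeping it pressed, turn it anticlockwise past the ratchet, then lift it off and set it on the grey mat, top up. Lift the aluminium sample plate out, keep it upright, stand it on its lower end on the mat and let go, then take it again by its narrow edges (its faces have no room in the rack) and lower it into the empty middle bay of the white rack, well centred, not letting go until it stands on the rack's floor. Leave the dish, the vial and the tweezers where they are.

Things in the scene. Friction and masses are not known exactly. Their poses are not given: they have to be found in the camera images.
- cap_center (a point): Black round ribbed cap, 65 mm across, 52 mm high, 90 g, a hollow upside-down cup; the point is its centre, 26 mm below its flat top; z is its axis, up. At the start it is locked on the jar, axes along the jar's, its lower rim 52 mm and its top 104 mm above the bench. Grip it across its sides from above. Once free, raise it 50 mm or more to clear the plate in the jar
- cap_top (a point): Centre of the cap's flat top. Not pressed, the cap is blocked by a ratchet tooth: it turns under 10 degrees and lifts under 2 mm. Pressed down 4.5 to 7 mm (9 to 14 N) it turns anticlockwise seen from above; a second tooth follows, so keep it pressed all the way. Turned by 65 to 140 degrees (75 is good) it is free and lifts straight off
- jar_neck (a point): Jar fixed to the bench: steel foot 90 x 90 x 8 mm, grey square body 70 x 70 mm up to 40 mm, white round neck 44 mm across up to 62 mm, with two hooks outside it (55 mm across). The point is on its vertical axis at the neck's top, 62 mm above the bench; z up, x along the pocket's length
- jar_pocket (a point): Centre of the floor of the jar's pocket, 30 mm above the bench. The pocket is 38 mm (x) by 17 mm (y), 32 mm deep from the neck's top. At both x ends a white cheek rises 28 mm above the neck, as high as the plate's top, and covers the plate's narrow edges: in the jar the plate can be pinched only by its wide faces
- collar (a joint): Spring steel ring round the neck under the cap's rim: how far the cap has pushed it down, 0 (up) to 0.0075 m; about 2.4 N at 0 and 1.6 N more for each mm
- plate_center (a point): Aluminium sample plate, 35 mm wide (x), 14 mm thick (y), 60 mm tall (z, up), 85 g, dark discs on both wide faces; the point is its centre. At the start it stands upright in the jar's pocket, hidden by the cap, bottom 30 mm and top 90 mm above the bench, 28 mm of it above the neck; its x lies along the jar's
- rack_bay (a point): Centre of the floor of the rack's empty middle bay, 6 mm above the bench. The bay is 22 mm wide (y), between two dividers 4 mm thick, 22 mm long (x) and 60 mm high above its floor, open at both x ends. The plate goes in with its width along x, either way round; its narrow edges then stick out 6 mm beyond the dividers at each end
- rack: White rack fixed to the bench, 60 mm (x) by 110 mm (y), 66 mm high with three bays in a row along y; origin under its centre. The outer bays hold fixed plates of the same kind, centred 26 mm from the middle, so there is no room for fingers at the wide faces of a plate in the middle bay
- mat_top (a point): Flat grey mat fixed to the bench, 280 mm (x) by 150 mm (y), 3 mm thick; the point is the centre of its upper face. There is room for the cap near one x end and the plate near the other (70 mm either side of the centre)
- dish: Bystander: open glass dish 90 mm across, 16 mm high, on the bench; origin under its centre
- vial: Bystander: small amber bottle 34 mm across, 65 mm high, on the bench; origin under its centre
- tweezers: Bystander: steel tweezers 135 mm long (x), 7 mm high, lying on the bench; origin at their middle, at bench height
Not all that is in view belongs to the job. Of the things that look like the part that bears jar_neck, take the one that is farthest from the robot's base at the start.

How it is judged:
By the outcome, as a careful person would: the job done as asked, in the order asked, and still so for the second after the job is handed in, with the robot touching nothing.
It also fails if it takes over 72 s, if anything falls off the work surface, if the arm or the gripper's body presses on something with over 40 N, if the wrist force passes 120 N, or if a joint passes its speed limit or range.

## Robot

A 6-joint arm with a two-finger parallel gripper is mounted at the origin on the work surface. World frame = base frame: x ahead of the robot, y to its left, z up, the work surface at z = 0. Lengths are in mm, angles in rad, forces in N, time in s.
With the tool pointing down it reaches from about 350 to 850 mm from the base axis. Payload 8.1 kg.
Tool frame: the origin (TCP) lies on the centre line of the jaws, within the pads' length; the fingertips stand 11 mm ahead of it and the grasp point (between the pads) lies 8 mm behind it; z points along the fingers, y is the direction in which the jaws open and shut (so a half turn about z gives the same grasp; the last joint's range is limited). The gripper opens to 93 mm and grips with 3 to 60 N. Pads are 15 mm wide; open, the fingers measure 128 mm over their backs; the gripper's body (75 mm by 188 mm) begins 65 mm behind the grasp point.
Start: joints at [-1.337, 0.13, 1.488, -0, 1.523, -0.085], TCP at [188.076, -569.765, 229.635] pointing down, gripper open.
Joint ranges: [-2.96, 2.96], [-0.89, 2.26], [0.02, 2.5], [-1.34, 4.48], [0, 2.73], [-2.66, 2.66]. Speed limits (rad/s): [2.39, 2.39, 2.79, 3.14, 3.14, 3.14].

## Interface

Orientations are given as a 3x3 rotation matrix whose columns are the frame's x, y, z axes.
In Python, from plant import manip, grab_frame, camera_model gives the robot as it stands. The module is installed in compiled form; this text tells all that it offers.
- The arm moves only by the tool play_rows, never from a script. Its argument "commands" is a list of rows, each a list of 7 numbers: the shift along the tool's x, y, z in cm, then the turn, a rotation vector about the tool's x, y, z in degrees, then the opening, from -1 (shut) to 1 (fully open), so that 0 is half open. In form: [[tx, ty, tz, wx, wy, wz, hand], ...]. A call has 1 to 12 rows; each row is the pose to reach, as a shift and turn from the pose commanded when the call began, along the tool's axes at that moment; what a row does not reach only later rows make up. A row lasts 1/10 s, in which the tool goes at most 50 mm and 8.59 degrees, less where a joint would pass 70% of its speed; a pose out of reach is approached as far as the arm can. A call with a gripper value outside its range is refused whole. The fingers move at their own pace and stop on an object; "grip_force" is the grip in N (left out, the last holds). Time passes only in rows, so rows that repeat a pose let the fingers close. It gives the time, the measured TCP pose, the force and the opening at its end, in the units of the state.
- manip.read_state(): the state, without advancing time (a new reading comes with each control period).
- grab_frame(name): name is "scene" or "top" or "wrist"; returns (picture, depth): 400x640x3 uint8, red, green, blue; 400x640 float32, mm along the optical axis (not along the pixel's ray), 0 where there is no reading.
- camera_model(name): a dict with "mtx" (3x3 intrinsics, pixels), "position" and "rotation" of the camera in the world. Camera axes: x right, y up, looking along -z (the intrinsics and any distortion apply to the point x, -y, -z); pixel columns grow to the right and rows downward; lengths in mm; the calibration is good to about 2 mm. A picture is of the moment at which its call begins: read the wrist's pose just before it. camera_model takes no time and is no camera call; for the wrist camera it gives the pose at the moment of the call.
- manip.finish_job(): hands the job in, once; it reports no verdict.
The state is a dict: "time_s": time; "joints": joint angles; "qvel": joint speeds; "effort": joint torques, N m; "ee_pos": TCP position; "tcp_rot": TCP orientation; "contact_force": force on the tool from outside, world axes, zero at the start; "moment": the same for the moment, N m; "finger_gap": finger opening in mm.
Only numpy, scipy, OpenCV 4.12 (cv2) and the standard library are available. Lean on these libraries where they do the work, as an engineer would, in place of code of your own. Each camera call takes 0.05 s, during which the arm holds its last target.

## Working session

There is one attempt and no reset: what is moved stays moved. The work goes in short steps, Python scripts to look and compute and a tool call to move; the robot and the scene stay as the last step left them, time stands still between calls to the robot, and variables do not carry over. Pictures are saved under pics/ and viewed, and the job is handed in when it is done.

Besides the shell and the picture viewer there is one more tool, called after ">>>" as name(argument=value, ...), one argument or row to a line, values as JSON. play_rows: Moves the arm, as the interface text tells. Its arguments: {"type":"object","properties":{"commands":{"type":"array"},"grip_force":{"type":"number"}},"required":["commands"]}

```bash
mkdir -p pics; ls; cat > h.py <<'E'
import numpy as np, cv2
from plant import manip, grab_frame, camera_model
def cam(n):
    c=camera_model(n); return np.array(c["mtx"]),np.array(c["position"]),np.array(c["rotation"]),c
def save(n,f):
    p,d=grab_frame(n); cv2.imwrite("pics/"+f+".png",p[:,:,::-1]); np.save("pics/"+f+".npy",d); return p,d
def ray(c,u,v):
    K,P,R=c[:3]; a=np.linalg.inv(K)@np.array([u,v,1.0]); return P,R@np.array([a[0],-a[1],-a[2]])
def onz(c,u,v,z):
    P,d=ray(c,u,v); return P+d*(z-P[2])/d[2]
def pt(c,u,v,dep):
    P,d=ray(c,u,v); return P+d*dep
def proj(c,X):
    K,P,R=c[:3]; x=R.T@(np.array(X)-P); q=K@np.array([x[0],-x[1],-x[2]]); return q[:2]/q[2]
E
python3 - <<'E'
from h import *
np.set_printoptions(precision=3,suppress=True)
print(manip.read_state())
for n in("scene","top","wrist"):
    c=camera_model(n); print(n,c)
    save(n,n+"0")
E
```

```text
pics
{'time_s': 0.0, 'joints': array([-1.337,  0.131,  1.489, -0.   ,  1.523, -0.085]), 'qvel': array([-0.002, -0.002, -0.001, -0.001, -0.001, -0.001]), 'effort': array([  0.   , -55.984, -49.176,   0.077,   0.035,  -0.   ]), 'ee_pos': array([ 187.92 , -569.227,  228.574]), 'tcp_rot': array([[ 0.95 ,  0.313, -0.   ],
       [ 0.313, -0.95 ,  0.002],
       [ 0.   , -0.002, -1.   ]]), 'contact_force': array([-0.17 , -0.   ,  0.256]), 'moment': array([ 0.   , -0.   ,  0.015]), 'finger_gap': 93.1757027082657}
scene {'mtx': array([[467.603,   0.   , 318.321],
       [  0.   , 467.603, 190.29 ],
       [  0.   ,   0.   ,   1.   ]]), 'position': array([ 987.556, -539.594,  640.879]), 'rotation': array([[ 0.782, -0.38 ,  0.494],
       [ 0.623,  0.501, -0.601],
       [-0.019,  0.777,  0.629]])}
top {'mtx': array([[466.391,   0.   , 318.736],
       [  0.   , 466.391, 193.651],
       [  0.   ,   0.   ,   1.   ]]), 'position': array([ 393.095,    6.301, 1089.267]), 'rotation': array([[ 0.004,  0.985, -0.172],
       [-1.   ,  0.006,  0.008],
       [ 0.009,  0.172,  0.985]])}
wrist {'mtx': array([[338.66 ,   0.   , 315.752],
       [  0.   , 338.66 , 195.426],
       [  0.   ,   0.   ,   1.   ]]), 'position': array([ 269.785, -542.934,  383.999]), 'rotation': array([[ 0.312,  0.906,  0.287],
       [-0.95 ,  0.298,  0.092],
       [-0.002, -0.301,  0.954]])}
```

View pics/scene0.png

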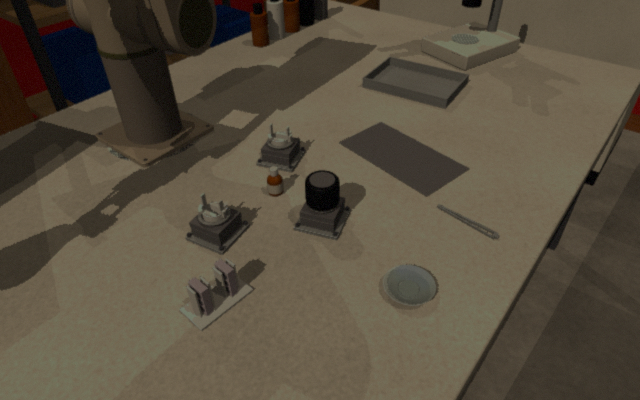

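View pics/top0.png

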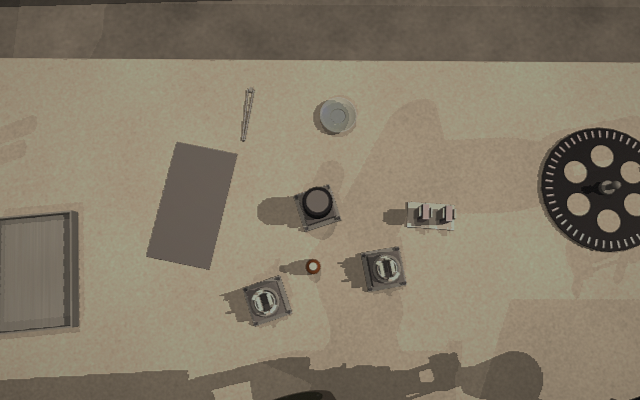

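View pics/wrist0.png

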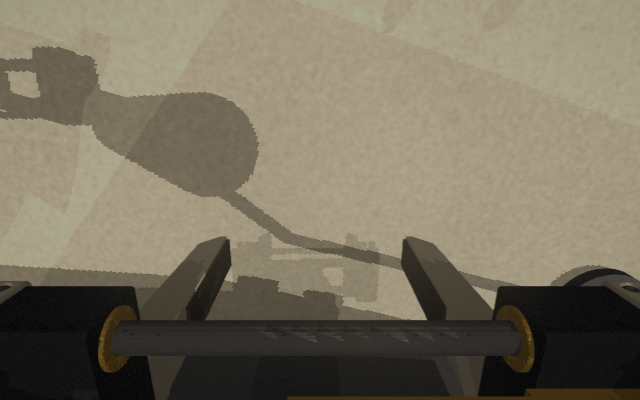

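The scene view shows the capped jar at (322,195), two open look-alike jars at (217,222) and (281,150), and the rack at (215,290). The mat is at (403,155), the dish at (410,285), the vial at (275,182) and the tweezers at (467,221). In the top view the candidates for the jar are (318,205) capped, (265,302) open and (387,268) open. Next I measure their ranges and look at close crops.

```bash
python3 - <<'E'
from h import *
np.set_printoptions(precision=1,suppress=True)
c=cam("top")
for n,u,v,z in(("capped",318,203,104),("open1",265,302,62),("open2",387,268,62)):
    X=onz(c,u,v,z); print(n,X,np.hypot(X[0],X[1]))
p=cv2.imread("pics/top0.png"); d=np.load("pics/top0.npy")
cv2.imwrite("pics/t_crop1.png",cv2.resize(p[170:250,280:360],None,fx=7,fy=7,interpolation=cv2.INTER_CUBIC))
cv2.imwrite("pics/t_crop2.png",cv2.resize(p[185:245,390:470],None,fx=8,fy=8,interpolation=cv2.INTER_CUBIC))
s=cv2.imread("pics/scene0.png")
cv2.imwrite("pics/s_crop1.png",cv2.resize(s[160:330,170:360],None,fx=4,fy=3.5,interpolation=cv2.INTER_CUBIC))
# height map
K,P,R,_=c
v,u=np.mgrid[:400,:640]; a=np.linalg.inv(K)@np.stack([u.ravel(),v.ravel(),np.ones(u.size)])
W=(P[:,None]+R@np.stack([a[0],-a[1],-a[2]])*d.ravel()).T.reshape(400,640,3)
np.save("pics/W.npy",W)
for (u,v) in((318,203),(200,200),(100,100),(430,228),(423,213),(448,213)): print(u,v,W[v,u])
# cap top
m=(abs(W[:,:,2]-104)<8); m[:,:280]=0;m[:,360:]=0;m[:170]=0;m[250:]=0
pts=W[m]; (cx,cy),r=cv2.minEnclosingCircle(pts[:,:2].astype(np.float32)); print("cap",m.sum(),np.median(pts[:,2]),cx,cy,r,pts.mean(0))
# foot
m=(W[:,:,2]>4)&(W[:,:,2]<14); m[:,:280]=0;m[:,360:]=0;m[:170]=0;m[250:]=0
print("foot",cv2.minAreaRect(W[m][:,:2].astype(np.float32)))
m=(W[:,:,2]>3.5); m[:,:395]=0;m[:,470:]=0;m[:190]=0;m[240:]=0
print("rack",m.sum(),cv2.minAreaRect(W[m][:,:2].astype(np.float32)))
E
```

```text
capped [544.5  -0.7 104. ] 544.4868000379768
open1 [335.4 111.9  62. ] 353.51745178078727
open2 [ 408.5 -151.9   62. ] 435.86613885142054
318 203 [544.1  -0.7 106.6]
200 200 [565.2 275.6   5.6]
100 100 [812.1 532.5   0.5]
430 228 [ 502.2 -263.5    3.9]
423 213 [ 529.  -233.5   67.1]
448 213 [ 529.4 -289.1   66.5]
cap 709 104.16890477150685 549.878173828125 1.5099400281906128 32.851715087890625 [548.6   2.1 104. ]
foot ((545.90966796875, -6.212638854980469), (187.5421600341797, 185.5603790283203), 0.17095087468624115)
rack 1299 ((508.05023193359375, -171.98883056640625), (136.36770629882812, 401.76080322265625), 14.064142227172852)
```

View pics/t_crop1.png

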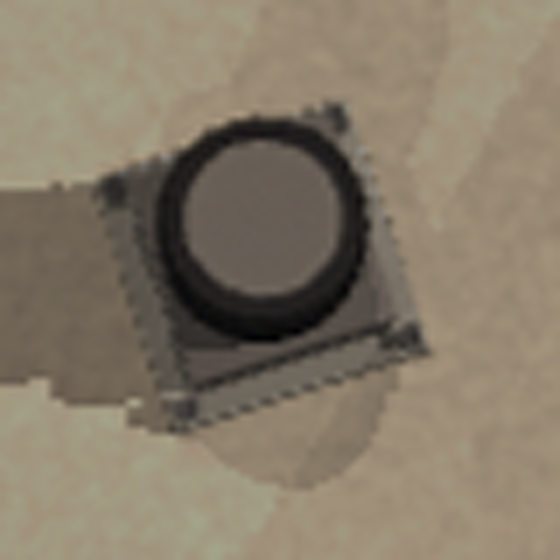

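View pics/t_crop2.png

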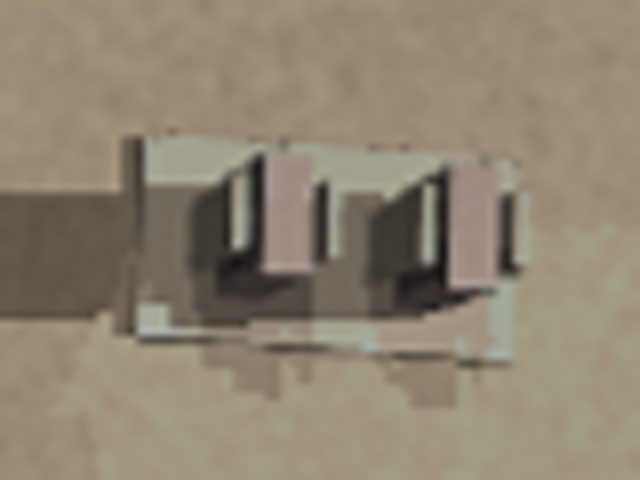

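View pics/s_crop1.png

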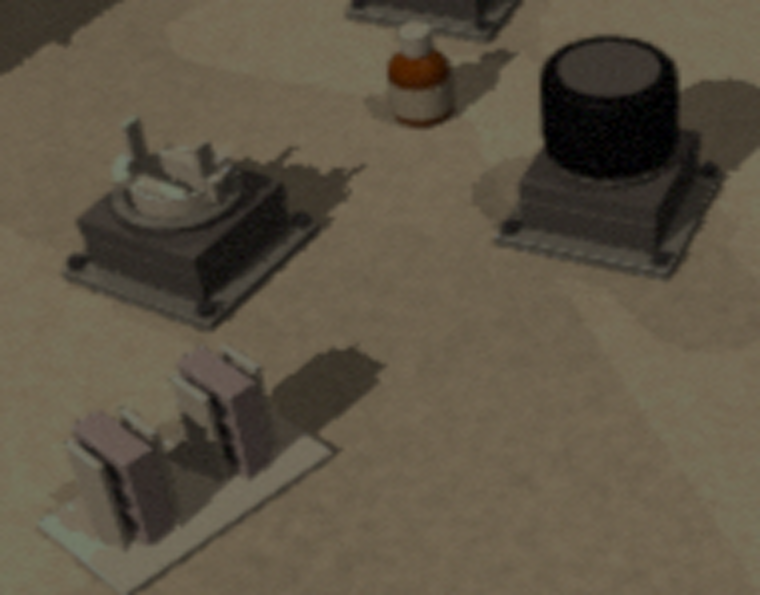

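Both crops confirm the choice: the capped jar at top (318,203) is about 545 mm from the base, against 354 and 436 mm for the open ones. I now work out the poses from the foot, rack and mat corners.

```bash
python3 - <<'E'
from h import *
np.set_printoptions(precision=1,suppress=True)
c=cam("top"); s=cam("scene")
def t(pts,f,o,z): return np.array([onz(c,(x+.5)/f-.5+o[0],(y+.5)/f-.5+o[1],z) for x,y in pts])
F=t([(98,180),(337,102),(430,352),(178,434)],7,(280,170),8); print("foot",F,F.mean(0))
for i in range(4):
    e=F[(i+1)%4]-F[i]; print(np.hypot(*e[:2]),np.degrees(np.arctan2(e[1],e[0])))
Rk=t([(143,137),(522,160),(511,361),(138,336)],8,(390,185),6); print("rack",Rk,Rk.mean(0))
for i in range(4):
    e=Rk[(i+1)%4]-Rk[i]; print(np.hypot(*e[:2]),np.degrees(np.arctan2(e[1],e[0])))
# plate tops in outer bays (z=66)
for n,q in(("L",[(265,154),(313,154),(311,271),(264,271)]),("Rr",[(448,166),(496,166),(496,288),(450,290)])):
    A=t(q,8,(390,185),66); print(n,A,A.mean(0))
C=t([(261,217)],7,(280,170),104); print("cap top disc",C)
# mat corners
M=np.array([onz(c,u,v,3) for u,v in((177,142),(238,153),(209,269),(147,257))]); print("mat",M,M.mean(0))
for i in range(4):
    e=M[(i+1)%4]-M[i]; print(np.hypot(*e[:2]),np.degrees(np.arctan2(e[1],e[0])))
# scene: cap top disc
img=cv2.imread("pics/scene0.png")
g=cv2.cvtColor(img,cv2.COLOR_BGR2GRAY)
for n,I,(x0,x1,y0,y1),cc in(("scene",img,(305,345,165,200),s),("top",cv2.imread("pics/top0.png"),(295,340,180,225),c)):
    g=cv2.cvtColor(I,cv2.COLOR_BGR2GRAY)[y0:y1,x0:x1]
    m=(g>55).astype(np.uint8)
    nl,lab,st,ce=cv2.connectedComponentsWithStats(m)
    for i in range(1,nl):
        if st[i,4]>100: print(n,st[i],ce[i]+[x0,y0],onz(cc,ce[i][0]+x0,ce[i][1]+y0,104))
    m2=(g<35).astype(np.uint8)
    ys,xs=np.nonzero(m2); print("dark",xs.min()+x0,xs.max()+x0,ys.min()+y0,ys.max()+y0)
E
```

```text
foot [[577.3  56.1   8. ]
 [604.4 -24.1   8. ]
 [519.8 -55.2   8. ]
 [492.   28.5   8. ]] [548.4   1.3   8. ]
84.72773507945367 -71.30921854539295
90.16057890576687 -159.85986001022795
88.15009581279787 108.34548204305392
89.60774640933136 17.961650279131668
rack [[ 563.8 -212.     6. ]
 [ 557.6 -323.6    6. ]
 [ 498.3 -317.6    6. ]
 [ 505.1 -208.9    6. ]] [ 531.2 -265.5    6. ]
111.73269857484054 -93.2018298218402
59.58182870635574 174.265187013038
108.96092301375008 86.43803128541808
58.83890105937478 -3.0647816792701117
L [[ 549.8 -233.7   66. ]
 [ 549.8 -247.1   66. ]
 [ 517.1 -245.4   66. ]
 [ 517.1 -232.3   66. ]] [ 533.4 -239.6   66. ]
Rr [[ 546.7 -284.6   66. ]
 [ 546.7 -298.    66. ]
 [ 512.7 -296.4   66. ]
 [ 512.  -283.7   66. ]] [ 529.5 -290.7   66. ]
cap top disc [[549.7   1.8 104. ]]
mat [[706.5 338.1   3. ]
 [680.2 190.8   3. ]
 [405.5 248.    3. ]
 [432.1 391.7   3. ]] [556.1 292.2   3. ]
149.63478192090128 -100.12220940115748
280.61259734757243 168.23924256319043
146.072547085235 79.47697421872923
279.51155836901876 -11.036087778689929
scene [  0   0  40  32 445] [329.3 173.1] [550.4  26.6 104. ]
scene [  8   7  21  14 123] [322.6 179. ] [551.6   4.3 104. ]
dark 305 343 171 199
top [   0    0   45   45 1177] [317.4 200.9] [549.1   0.6 104. ]
top [ 11  10  23  23 405] [317.  200.8] [549.3   1.4 104. ]
dark 303 331 188 218
```

```bash
cat > go.py <<'E'
from h import *
def delta(x,y,z,yaw=None,show=True):
    "shift (cm, tool axes) and turn (deg about tool z) to a world target; yaw = heading of tool x"
    s=manip.read_state(); R=np.array(s["tcp_rot"]); p=np.array(s["ee_pos"])
    d=R.T@(np.array([x,y,z])-p)/10
    y0=np.degrees(np.arctan2(R[1,0],R[0,0]))
    w=0 if yaw is None else -((yaw-y0+180)%360-180)
    print("t=%.2f pos"%s["time_s"],p.round(1),"yaw %.1f"%y0,"tilt",R[:2,2].round(4),"F",s["contact_force"].round(1),"gap %.1f"%s["finger_gap"],"j6 %.2f"%s["joints"][5])
    print("  delta cm",d.round(2),"wz %.1f"%w)
E
python3 - <<'E'
from go import *
delta(549.5-30,2,229)
delta(549.5,2,74)
E
```

```text
t=0.15 pos [ 188.  -569.3  228.8] yaw 18.3 tilt [-0.0003  0.0014] F [-0.4  0.   0.4] gap 93.3 j6 -0.09
  delta cm [ 49.39 -43.87   0.05] wz 0.0
t=0.15 pos [ 188.  -569.3  228.8] yaw 18.3 tilt [-0.0003  0.0014] F [-0.4  0.   0.4] gap 93.3 j6 -0.09
  delta cm [ 52.23 -42.9   15.55] wz 0.0
```

>>> play_rows(
  commands=[
    [10,-8.7,0,0,0,0,1],
    [25,-21.8,0,0,0,0,1],
    [52.2,-42.9,0,0,0,0,1],
    [52.2,-42.9,0,0,0,0,1],
    [52.2,-42.9,0,0,0,0,1],
    [52.2,-42.9,0,0,0,0,1],
    [52.2,-42.9,0,0,0,0,1],
    [52.2,-42.9,0,0,0,0,1],
    [52.2,-42.9,0,0,0,0,1],
    [52.2,-42.9,0,0,0,0,1],
    [52.2,-42.9,0,0,0,0,1],
    [52.2,-42.9,0,0,0,0,1],
  ],
  grip_force=50,
)

```text
time_s: 1.35
ee_pos: [509.2, -60.5, 229.6]
tcp_rot: [[0.95, 0.314, 0.0], [0.314, -0.95, -0.0], [0.0, 0.0, -1.0]]
contact_force: [0.3, -0.4, 0.4]
finger_gap: 92.9
```

>>> play_rows(
  commands=[
    [0,0,0,0,0,0,1],
    [0,0,0,0,0,0,1],
  ],
)

```text
time_s: 1.55
ee_pos: [508.5, -61.4, 229.1]
tcp_rot: [[0.949, 0.316, -0.001], [0.316, -0.949, -0.0], [-0.001, -0.0, -1.0]]
contact_force: [-0.9, -1.1, 0.6]
finger_gap: 93.0
```

```bash
python3 - <<'E'
from go import *
delta(549.5,2,229)
delta(549.5,2,120)
E
```

```text
t=1.55 pos [508.5 -61.4 229.1] yaw 18.4 tilt [-0.0012 -0.0001] F [-0.9 -1.1  0.6] gap 93.0 j6 1.03
  delta cm [ 5.9  -4.72  0.  ] wz 0.0
t=1.55 pos [508.5 -61.4 229.1] yaw 18.4 tilt [-0.0012 -0.0001] F [-0.9 -1.1  0.6] gap 93.0 j6 1.03
  delta cm [ 5.91 -4.72 10.9 ] wz 0.0
```

>>> play_rows(
  commands=[
    [3.0,-2.4,0,0,0,0,1],
    [5.9,-4.7,0,0,0,0,1],
    [5.9,-4.7,0,0,0,0,1],
    [5.9,-4.7,0,0,0,0,1],
  ],
)

```text
time_s: 1.95
ee_pos: [549.4, -0.5, 229.3]
tcp_rot: [[0.95, 0.313, -0.001], [0.313, -0.95, -0.001], [-0.001, 0.0, -1.0]]
contact_force: [0.6, -0.2, -0.0]
finger_gap: 93.2
```

```bash
python3 - <<'E'
from go import *
c=cam("wrist")
delta(549.5,2,74)
p,d=save("wrist","w1")
print(proj(c,[549.5,2,104]), proj(c,[549.5,2,8]))
E
```

```text
t=1.95 pos [ 5.494e+02 -5.000e-01  2.293e+02] yaw 18.2 tilt [-0.001  -0.0006] F [ 0.6 -0.2 -0. ] gap 93.2 j6 1.16
  delta cm [ 0.11 -0.24 15.53] wz 0.0
[312.80547532 191.35870209] [313.52173201 166.7788726 ]
```

View pics/w1.png

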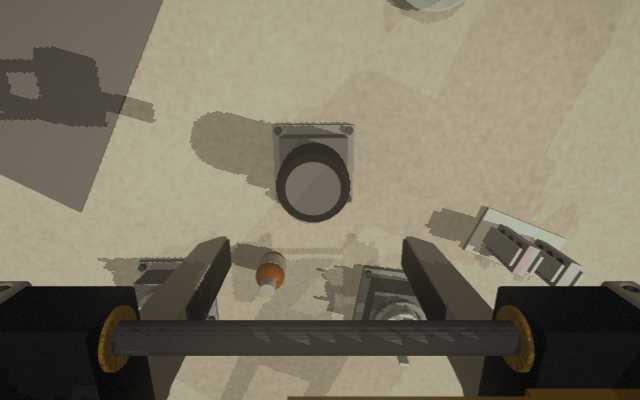

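The wrist view shows the capped jar below the fingers, its top disc at about (314,190) against a predicted (312.8,191.4), and the foot square aligned with the tool axes. I refine this with the disc's centroid.

```bash
python3 - <<'E'
from go import *
c=cam("wrist"); I=cv2.imread("pics/w1.png")
g=cv2.cvtColor(I,cv2.COLOR_BGR2GRAY); 
m=(g>60).astype(np.uint8); m[:150]=0;m[225:]=0;m[:,:272]=0;m[:,355:]=0
nl,lab,st,ce=cv2.connectedComponentsWithStats(m)
for i in range(1,nl):
    if st[i,4]>300: print(st[i],ce[i],onz(c,*ce[i],104).round(1))
# foot top edge (far side) line 
for u,v in((276,123),(353,123)): print(onz(c,u,v,8).round(1))
E
```

```text
[ 272  150   83   75 1887] [313.50609433 193.81187069] [5.474e+02 3.000e-01 1.040e+02]
[ 285  162   57   54 2399] [312.64235098 188.22676115] [552.    2.6 104. ]
[583.1  55.6   8. ]
[609.2 -24.3   8. ]
```

>>> play_rows(
  commands=[
    [0.25,-0.24,4,0,0,0,1],
    [0.25,-0.24,8,0,0,0,1],
    [0.25,-0.24,12,0,0,0,1],
    [0.25,-0.24,15.5,0,0,0,1],
    [0.25,-0.24,15.5,0,0,0,1],
    [0.25,-0.24,15.5,0,0,0,0.4],
    [0.25,-0.24,15.5,0,0,0,0.2],
    [0.25,-0.24,15.5,0,0,0,0.2],
    [0.25,-0.24,15.5,0,0,0,0.2],
  ],
  grip_force=15,
)

```text
time_s: 2.9
ee_pos: [552.8, 3.4, 76.7]
tcp_rot: [[0.95, 0.313, 0.003], [0.313, -0.95, -0.0], [0.003, 0.001, -1.0]]
contact_force: [-0.7, -0.3, -0.2]
finger_gap: 65.3
```

>>> play_rows(
  commands=[
    [0,0,0,0,0,0,-0.3],
    [0,0,0,0,0,0,-0.3],
    [0,0,0,0,0,0,-0.3],
  ],
  grip_force=50,
)

```text
time_s: 3.2
ee_pos: [552.3, 3.6, 75.5]
tcp_rot: [[0.95, 0.314, 0.002], [0.314, -0.95, -0.0], [0.002, 0.001, -1.0]]
contact_force: [1.9, -1.4, 3.7]
finger_gap: 64.6
```

```bash
python3 - <<'E'
from go import *
delta(551,2.6,74)
E
```

```text
t=3.20 pos [552.3   3.6  75.5] yaw 18.3 tilt [ 0.0019 -0.0002] F [ 1.9 -1.4  3.7] gap 64.6 j6 1.17
  delta cm [-0.16  0.05  0.15] wz 0.0
```

>>> play_rows(
  commands=[
    [0,0,0.2,0,0,0,-0.3],
    [0,0,0.4,0,0,0,-0.3],
    [0,0,0.55,0,0,0,-0.3],
    [0,0,0.55,0,0,0,-0.3],
    [0,0,0.55,0,0,0,-0.3],
  ],
)

```text
time_s: 3.7
ee_pos: [552.4, 3.6, 70.4]
tcp_rot: [[0.95, 0.313, 0.002], [0.313, -0.95, -0.0], [0.002, 0.001, -1.0]]
contact_force: [-0.4, -0.2, 11.8]
finger_gap: 64.9
```

>>> play_rows(
  commands=[
    [0,0,0,0,0,-7,-0.3],
    [0,0,0,0,0,-14,-0.3],
    [0,0,0,0,0,-21,-0.3],
    [0,0,0,0,0,-25,-0.3],
  ],
)

```text
time_s: 4.1
ee_pos: [552.4, 3.8, 70.5]
tcp_rot: [[0.725, 0.689, 0.002], [0.689, -0.725, 0.0], [0.002, 0.001, -1.0]]
contact_force: [-1.0, -0.2, 11.0]
finger_gap: 64.8
```

>>> play_rows(
  commands=[
    [0,0,0.02,0,0,-7,-0.3],
    [0,0,0.03,0,0,-14,-0.3],
    [0,0,0.03,0,0,-21,-0.3],
    [0,0,0.03,0,0,-28,-0.3],
    [0,0,0.03,0,0,-35,-0.3],
    [0,0,0.03,0,0,-42,-0.3],
    [0,0,0.03,0,0,-48,-0.3],
    [0,0,0.03,0,0,-54,-0.3],
    [0,0,0.03,0,0,-54,-0.3],
    [0,0,0.03,0,0,-54,-0.3],
  ],
)

```text
time_s: 5.1
ee_pos: [552.0, 4.0, 70.0]
tcp_rot: [[-0.127, 0.992, 0.001], [0.992, 0.127, 0.0], [0.0, 0.001, -1.0]]
contact_force: [-1.8, -0.2, 10.8]
finger_gap: 64.9
```

```bash
python3 - <<'E'
from go import *
delta(551,2.6,74); print(manip.read_state()["moment"])
E
```

```text
t=5.10 pos [552.   4.  70.] yaw 97.3 tilt [0.001  0.0004] F [-1.8 -0.2 10.8] gap 64.9 j6 -0.21
  delta cm [-0.12 -0.11 -0.4 ] wz 0.0
[0.18369205 0.31581653 0.23172123]
```

Turned about 79° with the force held near 11 N. Now I lift gently and watch the force.

>>> play_rows(
  commands=[
    [0,0,-0.3,0,0,0,-0.3],
    [0,0,-0.6,0,0,0,-0.3],
    [0,0,-1.0,0,0,0,-0.3],
    [0,0,-1.5,0,0,0,-0.3],
  ],
)

```text
time_s: 5.5
ee_pos: [550.2, 3.8, 82.9]
tcp_rot: [[-0.127, 0.992, -0.003], [0.992, 0.127, 0.0], [0.001, -0.003, -1.0]]
contact_force: [-0.5, -0.2, -1.2]
finger_gap: 64.4
```

>>> play_rows(
  commands=[
    [0,0,-3,0,0,0,-0.3],
    [0,0,-6,0,0,0,-0.3],
    [0,0,-9,0,0,0,-0.3],
    [0,0,-11,0,0,0,-0.3],
    [0,0,-11,0,0,0,-0.3],
  ],
)

```text
time_s: 6.0
ee_pos: [552.9, 3.5, 197.0]
tcp_rot: [[-0.126, 0.992, 0.005], [0.992, 0.126, -0.0], [-0.001, 0.005, -1.0]]
contact_force: [1.0, -0.0, -0.7]
finger_gap: 64.9
```

```bash
python3 - <<'E'
from go import *
delta(626,279,190); delta(626,279,190,79)
p,d=save("scene","s2")
cv2.imwrite("pics/s2c.png",cv2.resize(p[80:260,200:460,::-1],None,fx=3,fy=3,interpolation=cv2.INTER_CUBIC))
E
```

```text
t=6.00 pos [552.9   3.5 197. ] yaw 97.3 tilt [ 0.0046 -0.0004] F [ 1.  -0.  -0.7] gap 64.9 j6 -0.21
  delta cm [26.41 10.73  0.72] wz 0.0
t=6.00 pos [552.9   3.5 197. ] yaw 97.3 tilt [ 0.0046 -0.0004] F [ 1.  -0.  -0.7] gap 64.9 j6 -0.21
  delta cm [26.41 10.73  0.72] wz 18.3
```

View pics/s2c.png

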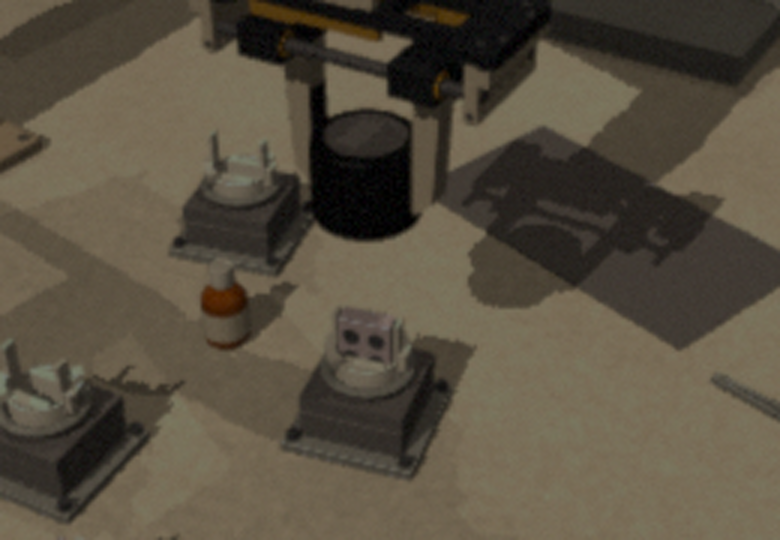

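The cap is off and in the fingers at crop (362,175). The plate stands in the jar at crop (367,335) with its two discs towards the scene camera, so its width lies near the 18° heading. I carry the cap to the far end of the mat.

>>> play_rows(
  commands=[
    [6,2.4,0,0,0,0,-0.3],
    [13,5.3,0,0,0,0,-0.3],
    [20,8.1,1,0,0,0,-0.3],
    [26.4,10.6,4,0,0,0,-0.3],
    [26.4,10.6,8,0,0,0,-0.3],
    [26.4,10.6,12,0,0,0,-0.3],
    [26.4,10.6,15,0,0,0,-0.3],
    [26.4,10.6,15.7,0,0,0,-0.3],
    [26.4,10.6,15.7,0,0,0,-0.3],
    [26.4,10.6,15.7,0,0,0,-0.3],
  ],
)

```text
time_s: 7.05
ee_pos: [620.9, 278.3, 33.4]
tcp_rot: [[-0.127, 0.992, -0.005], [0.992, 0.127, -0.002], [-0.001, -0.005, -1.0]]
contact_force: [0.8, -0.7, -1.2]
finger_gap: 64.6
```

```bash
python3 - <<'E'
from go import *
delta(625,279,27)
E
```

```text
t=7.05 pos [620.9 278.3  33.4] yaw 97.3 tilt [-0.0049 -0.0018] F [ 0.8 -0.7 -1.2] gap 64.6 j6 0.22
  delta cm [0.02 0.41 0.64] wz 0.0
```

>>> play_rows(
  commands=[
    [0,0,0.2,0,0,0,-0.3],
    [0,0,0.4,0,0,0,-0.3],
    [0,0,0.5,0,0,0,-0.3],
    [0,0,0.5,0,0,0,-0.3],
  ],
)

```text
time_s: 7.45
ee_pos: [623.3, 278.7, 32.1]
tcp_rot: [[-0.126, 0.992, 0.0], [0.992, 0.126, 0.0], [0.0, 0.0, -1.0]]
contact_force: [-0.4, -0.3, -0.4]
finger_gap: 64.8
```

>>> play_rows(
  commands=[
    [0,0,0.2,0,0,0,-0.3],
    [0,0,0.4,0,0,0,-0.3],
    [0,0,0.4,0,0,0,-0.3],
  ],
)

```text
time_s: 7.75
ee_pos: [622.9, 278.8, 27.4]
tcp_rot: [[-0.126, 0.992, -0.001], [0.992, 0.126, -0.0], [-0.0, -0.001, -1.0]]
contact_force: [0.3, -0.4, -1.9]
finger_gap: 65.0
```

>>> play_rows(
  commands=[
    [0,0,0.1,0,0,0,-0.3],
    [0,0,0.15,0,0,0,-0.3],
    [0,0,0.15,0,0,0,-0.3],
  ],
)

```text
time_s: 8.05
ee_pos: [623.3, 279.0, 26.4]
tcp_rot: [[-0.126, 0.992, 0.0], [0.992, 0.126, 0.0], [0.0, 0.0, -1.0]]
contact_force: [0.1, 0.4, 0.5]
finger_gap: 64.4
```

>>> play_rows(
  commands=[
    [0,0,0.08,0,0,0,-0.3],
    [0,0,0.08,0,0,0,-0.3],
  ],
)

```text
time_s: 8.25
ee_pos: [623.3, 279.0, 26.4]
tcp_rot: [[-0.127, 0.992, 0.0], [0.992, 0.127, 0.0], [0.0, 0.0, -1.0]]
contact_force: [-3.4, -0.9, 5.4]
finger_gap: 64.7
```

The cap is down on the mat (5 N). I release and rise.

>>> play_rows(
  commands=[
    [0,0,0.02,0,0,0,0.2],
    [0,0,0.0,0,0,0,0.7],
    [0,0,0.0,0,0,0,1],
    [0,0,0.0,0,0,0,1],
    [0,0,0.0,0,0,0,1],
  ],
)

```text
time_s: 8.75
ee_pos: [623.2, 278.9, 25.4]
tcp_rot: [[-0.127, 0.992, -0.0], [0.992, 0.127, -0.0], [-0.0, -0.0, -1.0]]
contact_force: [-0.4, -0.5, -0.9]
finger_gap: 90.9
```

>>> play_rows(
  commands=[
    [0,0,-3,0,0,0,1],
    [0,0,-7,0,0,0,1],
    [0,0,-12,0,0,0,1],
    [0,0,-17,0,0,0,1],
    [0,0,-20,0,0,0,1],
    [0,0,-20,0,0,0,1],
  ],
)

```text
time_s: 9.35
ee_pos: [626.2, 280.0, 233.4]
tcp_rot: [[-0.126, 0.992, 0.011], [0.992, 0.126, 0.004], [0.003, 0.011, -1.0]]
contact_force: [0.3, 1.0, 0.6]
finger_gap: 92.8
```

```bash
python3 - <<'E'
from go import *
delta(551,2.6,226,18.3)
c=cam("top")
p,d=save("top","t3")
cv2.imwrite("pics/t3c.png",cv2.resize(p[130:280,140:360,::-1],None,fx=3.5,fy=3.5,interpolation=cv2.INTER_CUBIC))
print(proj(c,[551,2.6,90]))
E
```

```text
t=9.35 pos [626.2 280.  233.4] yaw 97.3 tilt [0.0107 0.0039] F [0.3 1.  0.6] gap 92.8 j6 0.22
  delta cm [-26.57 -10.97   0.55] wz 79.0
[316.44163777 201.00309862]
```

View pics/t3c.png

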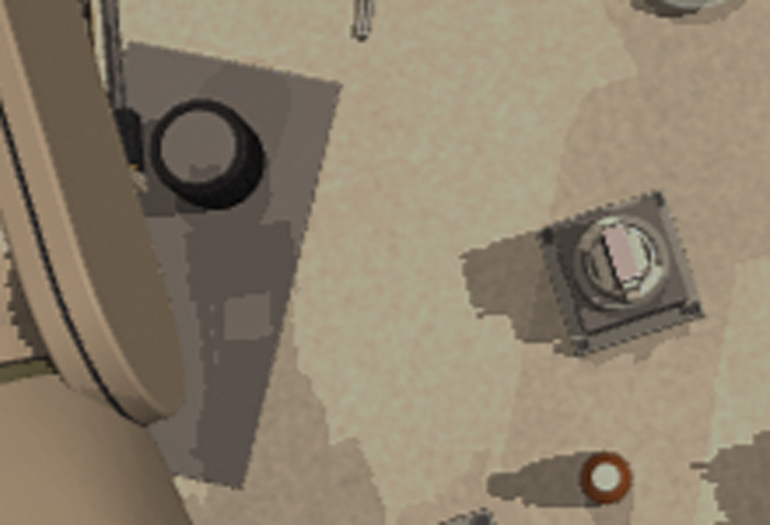

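The top view shows the cap standing on the mat at crop (205,150), and the plate's pink top at crop (625,252) with its length near the 18° heading. I go back above the jar with the tool turned to match.

>>> play_rows(
  commands=[
    [-4,-1.6,0,0,0,8,1],
    [-9,-3.6,0,0,0,16,1],
    [-14,-5.7,0,0,0,24,1],
    [-19,-7.8,0,0,0,32,1],
    [-23,-9.4,0,0,0,40,0.8],
    [-26.5,-10.9,0.2,0,0,48,0.6],
    [-26.5,-10.9,0.2,0,0,56,0.4],
    [-26.5,-10.9,0.2,0,0,64,0.4],
    [-26.5,-10.9,0.2,0,0,72,0.4],
    [-26.5,-10.9,0.2,0,0,79,0.4],
    [-26.5,-10.9,0.2,0,0,79,0.4],
    [-26.5,-10.9,0.2,0,0,79,0.4],
  ],
  grip_force=15,
)

```text
time_s: 10.6
ee_pos: [547.9, 2.3, 222.0]
tcp_rot: [[0.948, 0.317, -0.002], [0.317, -0.948, 0.0], [-0.002, -0.001, -1.0]]
contact_force: [0.4, 0.3, 0.7]
finger_gap: 65.2
```

```bash
python3 - <<'E'
from go import *
c=cam("wrist")
delta(551,2.6,226,18.3)
p,d=save("wrist","w4")
print(proj(c,[551,2.6,90]))
u,v=proj(c,[551,2.6,90]).astype(int)
cv2.imwrite("pics/w4c.png",cv2.resize(p[v-60:v+60,u-80:u+80,::-1],None,fx=5,fy=5,interpolation=cv2.INTER_CUBIC)); print(u-80,v-60)
E
```

```text
t=10.60 pos [547.9   2.3 222. ] yaw 18.5 tilt [-0.0023  0.0002] F [0.4 0.3 0.7] gap 65.2 j6 1.16
  delta cm [ 0.3   0.07 -0.4 ] wz 0.2
[316.54898717 186.6800204 ]
236 126
```

View pics/w4c.png

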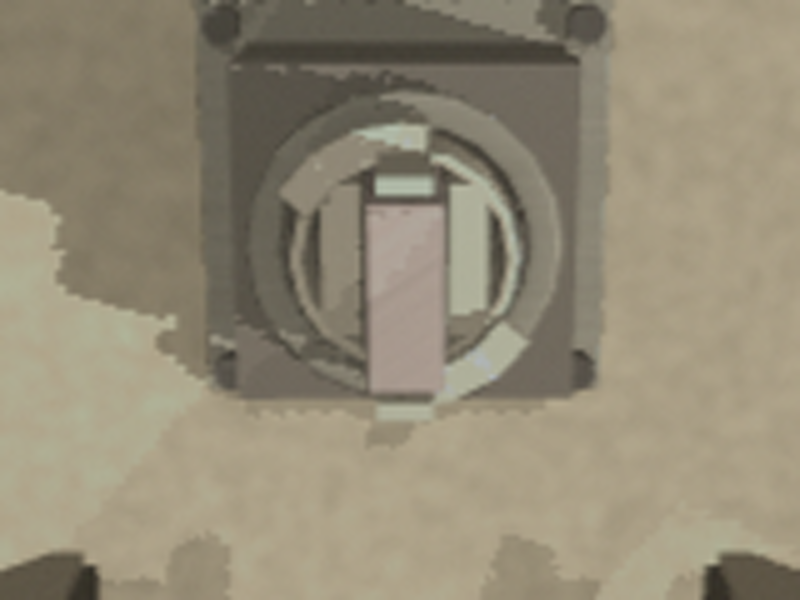

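The wrist crop shows the plate's top at crop (405,298), that is pixel (317,185.6) against a predicted (316.5,186.7), with its length along the tool's x. The jaws will close on its wide faces between the cheeks, so I descend.

>>> play_rows(
  commands=[
    [0.35,0.05,4,0,0,0,0.4],
    [0.35,0.05,8,0,0,0,0.4],
    [0.35,0.05,12,0,0,0,0.4],
    [0.35,0.05,14.4,0,0,0,0.4],
    [0.35,0.05,14.4,0,0,0,0.4],
    [0.35,0.05,14.4,0,0,0,0.4],
  ],
)

```text
time_s: 11.25
ee_pos: [551.9, 3.0, 79.7]
tcp_rot: [[0.949, 0.315, -0.001], [0.315, -0.949, 0.0], [-0.001, -0.0, -1.0]]
contact_force: [-0.3, 0.1, 1.0]
finger_gap: 64.8
```

>>> play_rows(
  commands=[
    [0,0,0.3,0,0,0,0],
    [0,0,0.3,0,0,0,-0.5],
    [0,0,0.3,0,0,0,-0.8],
    [0,0,0.3,0,0,0,-0.8],
    [0,0,0.3,0,0,0,-0.8],
    [0,0,0.3,0,0,0,-0.8],
    [0,0,0.3,0,0,0,-0.8],
  ],
)

```text
time_s: 11.95
ee_pos: [552.2, 2.8, 76.6]
tcp_rot: [[0.95, 0.313, 0.0], [0.313, -0.95, -0.0], [0.0, 0.0, -1.0]]
contact_force: [1.0, -0.8, -0.6]
finger_gap: 14.2
```

>>> play_rows(
  commands=[
    [0,0,0,0,0,0,-0.9],
    [0,0,-0.5,0,0,0,-0.9],
    [0,0,-1.5,0,0,0,-0.9],
    [0,0,-2.5,0,0,0,-0.9],
    [0,0,-3.5,0,0,0,-0.9],
    [0,0,-5,0,0,0,-0.9],
    [0,0,-7,0,0,0,-0.9],
    [0,0,-9,0,0,0,-0.9],
    [0,0,-9,0,0,0,-0.9],
  ],
  grip_force=30,
)

```text
time_s: 12.85
ee_pos: [554.5, 2.7, 171.1]
tcp_rot: [[0.95, 0.313, 0.007], [0.313, -0.95, -0.001], [0.006, 0.003, -1.0]]
contact_force: [-0.2, 0.7, -0.2]
finger_gap: 13.7
```

```bash
python3 - <<'E'
from go import *
delta(487,305.6,166)
p,d=save("scene","s5")
cv2.imwrite("pics/s5c.png",cv2.resize(p[80:260,200:460,::-1],None,fx=3,fy=3,interpolation=cv2.INTER_CUBIC))
E
```

```text
t=12.85 pos [554.5   2.7 171.1] yaw 18.3 tilt [ 0.0068 -0.0006] F [-0.2  0.7 -0.2] gap 13.7 j6 1.16
  delta cm [  3.08 -30.88   0.45] wz 0.0
```

View pics/s5c.png

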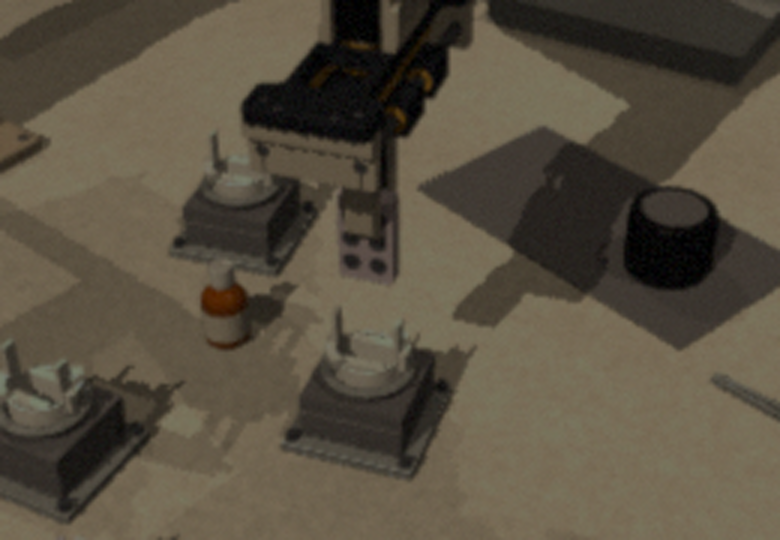

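The plate hangs upright in the fingers at crop (368,240), and the cap stands on the mat at crop (672,235). I carry the plate to the near end of the mat.

>>> play_rows(
  commands=[
    [0.4,-4,0,0,0,0,-0.9],
    [0.8,-8,0,0,0,0,-0.9],
    [1.2,-12,0,0,0,0,-0.9],
    [1.6,-16,0,0,0,0,-0.9],
    [2.0,-20,0,0,0,0,-0.9],
    [2.4,-24,0,0,0,0,-0.9],
    [2.8,-28,2,0,0,0,-0.9],
    [3.1,-30.9,5,0,0,0,-0.9],
    [3.1,-30.9,8,0,0,0,-0.9],
    [3.1,-30.9,10.5,0,0,0,-0.9],
    [3.1,-30.9,10.5,0,0,0,-0.9],
    [3.1,-30.9,10.5,0,0,0,-0.9],
  ],
)

```text
time_s: 14.1
ee_pos: [483.8, 305.6, 60.8]
tcp_rot: [[0.95, 0.313, -0.002], [0.313, -0.95, -0.001], [-0.002, 0.0, -1.0]]
contact_force: [1.1, 0.1, -0.3]
finger_gap: 13.7
```

>>> play_rows(
  commands=[
    [0,0,0.3,0,0,0,-0.9],
    [0,0,0.6,0,0,0,-0.9],
    [0,0,0.6,0,0,0,-0.9],
  ],
)

```text
time_s: 14.4
ee_pos: [485.3, 306.1, 56.3]
tcp_rot: [[0.95, 0.313, 0.001], [0.313, -0.95, 0.001], [0.001, -0.0, -1.0]]
contact_force: [0.4, 0.5, -1.0]
finger_gap: 13.7
```

```bash
python3 - <<'E'
from go import *
delta(487,305.6,49.6)
E
```

```text
t=14.40 pos [485.3 306.1  56.3] yaw 18.2 tilt [0.0012 0.0006] F [ 0.4  0.5 -1. ] gap 13.7 j6 1.73
  delta cm [0.15 0.1  0.67] wz 0.0
```

>>> play_rows(
  commands=[
    [0,0,0.2,0,0,0,-0.9],
    [0,0,0.4,0,0,0,-0.9],
    [0,0,0.5,0,0,0,-0.9],
    [0,0,0.5,0,0,0,-0.9],
  ],
)

```text
time_s: 14.8
ee_pos: [484.4, 305.9, 50.2]
tcp_rot: [[0.95, 0.313, -0.0], [0.313, -0.95, -0.0], [-0.001, 0.0, -1.0]]
contact_force: [-0.4, 0.0, 0.1]
finger_gap: 14.1
```

>>> play_rows(
  commands=[
    [0,0,0.08,0,0,0,-0.9],
    [0,0,0.1,0,0,0,-0.9],
    [0,0,0.1,0,0,0,-0.9],
  ],
)

```text
time_s: 15.1
ee_pos: [484.7, 306.1, 49.6]
tcp_rot: [[0.95, 0.313, 0.0], [0.313, -0.95, 0.0], [0.0, -0.0, -1.0]]
contact_force: [-0.0, -0.0, -1.2]
finger_gap: 14.1
```

>>> play_rows(
  commands=[
    [0,0,0.06,0,0,0,-0.9],
    [0,0,0.06,0,0,0,-0.9],
  ],
)

```text
time_s: 15.3
ee_pos: [484.7, 306.1, 49.5]
tcp_rot: [[0.95, 0.314, 0.0], [0.314, -0.95, 0.0], [0.0, -0.0, -1.0]]
contact_force: [-1.4, -1.6, 4.5]
finger_gap: 13.8
```

>>> play_rows(
  commands=[
    [0,0,0.06,0,0,0,-0.9],
    [0,0,0.06,0,0,0,-0.9],
  ],
)

```text
time_s: 15.5
ee_pos: [484.9, 306.1, 49.5]
tcp_rot: [[0.95, 0.314, 0.0], [0.314, -0.95, 0.0], [0.0, 0.0, -1.0]]
contact_force: [-4.4, -2.3, 9.3]
finger_gap: 14.1
```

>>> play_rows(
  commands=[
    [0,0,-0.06,0,0,0,-0.9],
    [0,0,-0.06,0,0,0,-0.6],
    [0,0,-0.06,0,0,0,-0.3],
    [0,0,-0.06,0,0,0,0],
    [0,0,-0.06,0,0,0,0.3],
    [0,0,-0.06,0,0,0,0.5],
    [0,0,-0.06,0,0,0,0.5],
  ],
)

```text
time_s: 16.2
ee_pos: [484.6, 306.0, 48.9]
tcp_rot: [[0.95, 0.313, -0.0], [0.313, -0.95, -0.0], [-0.0, -0.0, -1.0]]
contact_force: [0.0, 0.7, -0.3]
finger_gap: 53.7
```

>>> play_rows(
  commands=[
    [0,0,-2,0,0,0,0.5],
    [0,0,-5,0,0,0,0.5],
    [0,0,-9,0,0,0,0.5],
    [0,0,-13,0,0,0,0.5],
    [0,0,-17,0,0,0,0.5],
    [0,0,-17,0,0,0,0.5],
    [0,0,-17,0,0,0,0.5],
  ],
)

```text
time_s: 16.9
ee_pos: [485.4, 306.4, 220.3]
tcp_rot: [[0.95, 0.313, 0.003], [0.313, -0.95, 0.001], [0.003, -0.0, -1.0]]
contact_force: [-0.5, 0.3, -1.2]
finger_gap: 69.8
```

```bash
python3 - <<'E'
from go import *
delta(487,305.6,200,108.3)
c=cam("wrist")
p,d=save("wrist","w6"); 
print(proj(c,[484.8,306,63]))
E
```

```text
t=16.90 pos [485.4 306.4 220.3] yaw 18.3 tilt [0.0026 0.0014] F [-0.5  0.3 -1.2] gap 69.8 j6 1.73
  delta cm [0.12 0.13 2.03] wz -90.0
[315.91817106 183.90489063]
```

View pics/w6.png

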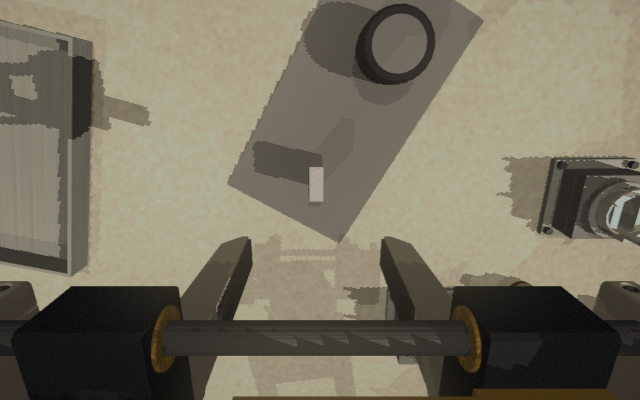

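The plate stands on the mat at (316,184), as predicted, and the cap is at (396,44). I fix the plate's centre from its pink top, then turn by 90° above it.

```bash
python3 - <<'E'
from go import *
c=cam("wrist"); I=cv2.imread("pics/w6.png").astype(int)
b,g,r=I[150:220,290:345].transpose(2,0,1)
m=((r>150)&(r-g>5)).astype(np.uint8)
nl,lab,st,ce=cv2.connectedComponentsWithStats(m)
for i in range(1,nl):
    if st[i,4]>60:
        q=ce[i]+[290,150]; print(st[i],q,onz(c,*q,63))
        cn=cv2.findContours((lab==i).astype(np.uint8),0,2)[0][0].reshape(-1,2)+[290,150]
        print(cv2.minAreaRect(np.array([onz(c,*x,63)[:2] for x in cn],np.float32)))
E
```

```text
[ 20  17  13  35 445] [316.03370787 183.61797753] [484.22134019 305.43379296  63.        ]
((483.6038818359375, 305.25946044921875), (33.6010627746582, 11.602401733398438), 18.196596145629883)
```

>>> play_rows(
  commands=[
    [0,0,0,0,0,-8,0.5],
    [0,0,0,0,0,-16,0.5],
    [0,0,0,0,0,-24,0.5],
    [0,0,0,0,0,-32,0.5],
    [0,0,0,0,0,-40,0.5],
    [0,0,0,0,0,-48,0.5],
    [0,0,0,0,0,-56,0.5],
    [0,0,0,0,0,-64,0.5],
    [0,0,0,0,0,-72,0.5],
    [0,0,0,0,0,-80,0.5],
    [0,0,0,0,0,-88,0.5],
    [0,0,0,0,0,-90,0.5],
  ],
)

```text
time_s: 18.15
ee_pos: [483.5, 305.4, 216.2]
tcp_rot: [[-0.318, 0.948, -0.004], [0.948, 0.318, -0.002], [-0.001, -0.004, -1.0]]
contact_force: [0.8, -0.9, 0.0]
finger_gap: 69.6
```

>>> play_rows(
  commands=[
    [0,0,0,0,0,0,0.5],
    [0,0,0,0,0,0,0.5],
  ],
)

```text
time_s: 18.35
ee_pos: [483.9, 305.6, 217.2]
tcp_rot: [[-0.312, 0.95, -0.003], [0.95, 0.312, -0.001], [-0.0, -0.003, -1.0]]
contact_force: [-0.8, -0.6, -0.3]
finger_gap: 69.8
```

```bash
python3 - <<'E'
from go import *
delta(484.8,306,40,108.3)
c=cam("wrist")
p,d=save("wrist","w7"); 
print(proj(c,[484.8,306,63]))
I=p[:,:,::-1].astype(int); u,v=proj(c,[484.8,306,63]).astype(int)
b,g,r=I[v-40:v+40,u-50:u+50].transpose(2,0,1)
m=((r>150)&(r-g>5)).astype(np.uint8)
nl,lab,st,ce=cv2.connectedComponentsWithStats(m)
for i in range(1,nl):
    if st[i,4]>60:
        q=ce[i]+[u-50,v-40]; print(st[i],q,onz(c,*q,63))
        cn=cv2.findContours((lab==i).astype(np.uint8),0,2)[0][0].reshape(-1,2)+[u-50,v-40]
        print(cv2.minAreaRect(np.array([onz(c,*x,63)[:2] for x in cn],np.float32)))
cv2.imwrite("pics/w7c.png",cv2.resize(p[v-60:v+60,u-80:u+80,::-1],None,fx=5,fy=5,interpolation=cv2.INTER_CUBIC))
E
```

```text
t=18.35 pos [483.9 305.6 217.2] yaw 108.2 tilt [-0.0025 -0.0013] F [-0.8 -0.6 -0.3] gap 69.8 j6 0.16
  delta cm [1.000e-02 1.500e-01 1.772e+01] wz -0.1
[315.66183401 181.58997316]
[ 32  35  37  13 470] [315.02340426 181.93404255] [484.33050459 305.49131693  63.        ]
((484.35516357421875, 305.3976745605469), (34.21685791015625, 11.769432067871094), 18.138896942138672)
[  0  66  24  14 177] [273.52542373 215.49152542] [456.33284647 260.5793468   63.        ]
((457.7962646484375, 259.0928649902344), (10.290145874023438, 25.74765968322754), 79.630859375)
```

View pics/w7c.png

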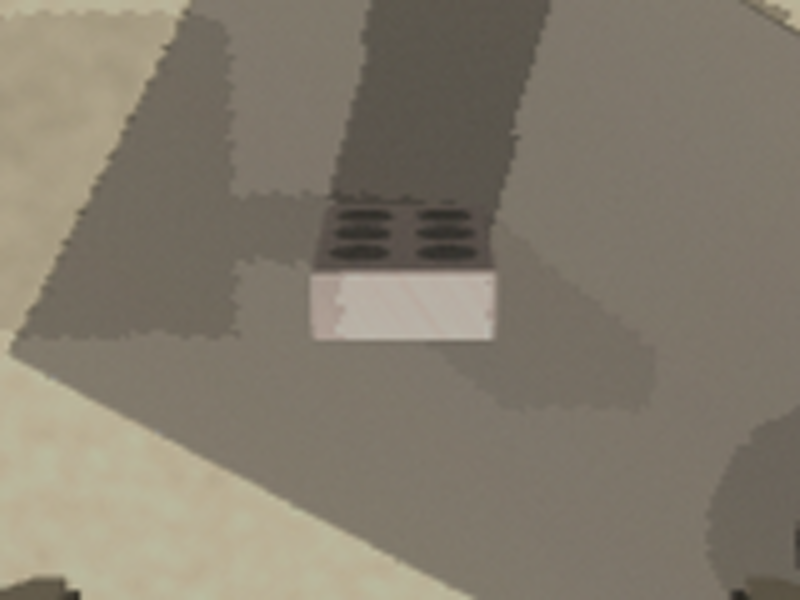

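The crop shows the plate upright with its discs facing the camera, its top at crop (403,305), that is (484.4, 305.5). This agrees with the release pose to within 1 mm. I descend to its narrow edges.

>>> play_rows(
  commands=[
    [0,0.1,4,0,0,0,0.5],
    [0,0.1,8,0,0,0,0.5],
    [0,0.1,12,0,0,0,0.5],
    [0,0.1,15.5,0,0,0,0.5],
    [0,0.1,17.5,0,0,0,0.5],
    [0,0.1,17.8,0,0,0,0.5],
    [0,0.1,17.8,0,0,0,0.5],
    [0,0.1,17.8,0,0,0,0.5],
  ],
  grip_force=8,
)

```text
time_s: 19.2
ee_pos: [486.7, 306.9, 42.6]
tcp_rot: [[-0.313, 0.95, 0.002], [0.95, 0.313, 0.001], [0.0, 0.002, -1.0]]
contact_force: [1.4, 0.3, 0.1]
finger_gap: 69.6
```

```bash
python3 - <<'E'
from go import *
delta(484.7,305.9,39,108.3)
E
```

```text
t=19.20 pos [486.7 306.9  42.6] yaw 108.3 tilt [0.0022 0.0011] F [1.4 0.3 0.1] gap 69.6 j6 0.15
  delta cm [-0.03 -0.23  0.36] wz -0.0
```

>>> play_rows(
  commands=[
    [0,-0.1,0.2,0,0,0,0.5],
    [0,-0.1,0.2,0,0,0,0.5],
    [0,-0.1,0.2,0,0,0,0.5],
  ],
)

```text
time_s: 19.5
ee_pos: [485.1, 306.3, 39.7]
tcp_rot: [[-0.313, 0.95, 0.001], [0.95, 0.313, 0.001], [0.0, 0.001, -1.0]]
contact_force: [-0.7, 0.6, -0.0]
finger_gap: 69.9
```

```bash
python3 - <<'E'
from go import *
delta(484.7,305.9,39,108.3)
E
```

```text
t=19.50 pos [485.1 306.3  39.7] yaw 108.3 tilt [0.0011 0.0006] F [-0.7  0.6 -0. ] gap 69.9 j6 0.15
  delta cm [-0.02 -0.05  0.07] wz -0.0
```

Position is good. I close slowly on the edges.

>>> play_rows(
  commands=[
    [0,0,0.05,0,0,0,0.2],
    [0,0,0.05,0,0,0,0],
    [0,0,0.05,0,0,0,-0.15],
    [0,0,0.05,0,0,0,-0.25],
    [0,0,0.05,0,0,0,-0.35],
    [0,0,0.05,0,0,0,-0.5],
    [0,0,0.05,0,0,0,-0.5],
    [0,0,0.05,0,0,0,-0.5],
  ],
)

```text
time_s: 20.3
ee_pos: [484.6, 306.0, 38.4]
tcp_rot: [[-0.313, 0.95, -0.0], [0.95, 0.313, -0.0], [-0.0, -0.0, -1.0]]
contact_force: [-0.8, -0.2, -0.6]
finger_gap: 35.0
```

>>> play_rows(
  commands=[
    [0,0,0,0,0,0,-0.5],
    [0,0,0,0,0,0,-0.6],
    [0,0,-0.2,0,0,0,-0.6],
    [0,0,-0.6,0,0,0,-0.6],
    [0,0,-1,0,0,0,-0.6],
    [0,0,-1,0,0,0,-0.6],
  ],
  grip_force=35,
)

```text
time_s: 20.9
ee_pos: [485.3, 306.4, 49.5]
tcp_rot: [[-0.313, 0.95, 0.001], [0.95, 0.313, 0.001], [0.0, 0.002, -1.0]]
contact_force: [-0.7, 1.4, -0.3]
finger_gap: 35.1
```

```bash
python3 - <<'E'
from go import *
delta(484.7,305.9,150,108.3)
p,d=save("scene","s8")
c=cam("scene"); u,v=proj(c,[485,306,40]).astype(int)
cv2.imwrite("pics/s8c.png",cv2.resize(p[max(v-60,0):v+60,u-80:u+80,::-1],None,fx=5,fy=5,interpolation=cv2.INTER_CUBIC))
E
```

```text
t=20.90 pos [485.3 306.4  49.5] yaw 108.3 tilt [0.0015 0.0008] F [-0.7  1.4 -0.3] gap 35.1 j6 0.15
  delta cm [ -0.02  -0.06 -10.05] wz -0.0
```

View pics/s8c.png

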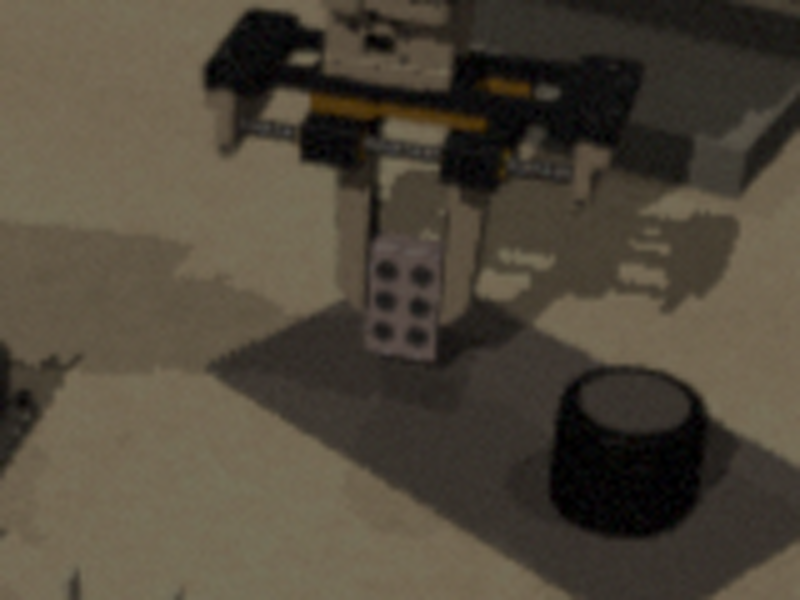

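The plate is held by its narrow edges, 11 mm above the mat, upright with all six discs visible at crop (403,300). The TCP is 35.4 mm above the plate's lower end. I lift it clear and travel to beyond the rack, so that the wrist camera can see the bay.

```bash
python3 - <<'E'
from go import *
delta(532,-340,195,86.2)
E
```

```text
t=20.95 pos [485.1 306.3  49.2] yaw 108.3 tilt [0.0011 0.0006] F [-0.1  0.6 -1.9] gap 34.6 j6 0.15
  delta cm [-62.84 -15.79 -14.62] wz 22.1
```

>>> play_rows(
  commands=[
    [0,0,-3,0,0,0,-0.6],
    [0,0,-7,0,0,0,-0.6],
    [0,0,-11,0,0,0,-0.6],
    [0,0,-14.5,0,0,0,-0.6],
    [0,0,-14.5,0,0,0,-0.6],
  ],
)

```text
time_s: 21.45
ee_pos: [487.7, 307.7, 200.4]
tcp_rot: [[-0.313, 0.95, 0.009], [0.95, 0.313, 0.005], [0.002, 0.01, -1.0]]
contact_force: [1.1, 0.7, -0.1]
finger_gap: 34.8
```

```bash
python3 - <<'E'
from go import *
delta(532,-340,195,86.2)
E
```

```text
t=21.45 pos [487.7 307.7 200.4] yaw 108.3 tilt [0.0094 0.0049] F [ 1.1  0.7 -0.1] gap 34.8 j6 0.15
  delta cm [-62.89 -16.1    0.26] wz 22.1
```

>>> play_rows(
  commands=[
    [-5,-1.3,0,0,0,2,-0.6],
    [-10,-2.6,0,0,0,5,-0.6],
    [-15,-3.8,0,0,0,8,-0.6],
    [-20,-5.1,0,0,0,11,-0.6],
    [-25,-6.4,0,0,0,14,-0.6],
    [-30,-7.6,0,0,0,17,-0.6],
    [-35,-8.9,0,0,0,20,-0.6],
    [-40,-10.2,0,0,0,22,-0.6],
    [-45,-11.5,0,0,0,22,-0.6],
    [-50,-12.7,0,0,0,22,-0.6],
    [-55,-14,0,0,0,22,-0.6],
    [-59,-15.1,0,0,0,22,-0.6],
  ],
)

```text
time_s: 22.65
ee_pos: [525.1, -294.5, 192.4]
tcp_rot: [[0.065, 0.998, -0.001], [0.998, -0.065, 0.001], [0.001, -0.001, -1.0]]
contact_force: [1.2, 0.5, -1.2]
finger_gap: 34.8
```

>>> play_rows(
  commands=[
    [0,0,0,0,0,0,-0.6],
    [0,0,0,0,0,0,-0.6],
  ],
)

```text
time_s: 22.85
ee_pos: [524.9, -293.4, 191.9]
tcp_rot: [[0.068, 0.998, -0.002], [0.998, -0.068, 0.001], [0.001, -0.002, -1.0]]
contact_force: [-1.0, 0.8, -0.9]
finger_gap: 35.0
```

```bash
python3 - <<'E'
from go import *
delta(532,-340,195,86.2)
E
```

```text
t=22.85 pos [ 524.9 -293.4  191.9] yaw 86.1 tilt [-0.0017  0.0015] F [-1.   0.8 -0.9] gap 35.0 j6 -0.53
  delta cm [-4.6   1.03 -0.32] wz -0.1
```

>>> play_rows(
  commands=[
    [-3,0.6,-0.3,0,0,0,-0.6],
    [-5.5,1,-1,0,0,0,-0.6],
    [-5.5,1,-1,0,0,0,-0.6],
    [-5.5,1,-1,0,0,0,-0.6],
  ],
)

```text
time_s: 23.25
ee_pos: [532.3, -346.8, 203.1]
tcp_rot: [[0.065, 0.998, -0.0], [0.998, -0.065, 0.001], [0.001, -0.0, -1.0]]
contact_force: [0.3, 0.8, -0.3]
finger_gap: 35.0
```

```bash
python3 - <<'E'
from go import *
c=cam("wrist")
delta(532,-266,120,86.2)
p,d=save("wrist","w9")
print(proj(c,[532,-265.5,6]),proj(c,[533.5,-239.5,66]),proj(c,[529.5,-291,66]))
E
```

```text
t=23.25 pos [ 532.3 -346.8  203.1] yaw 86.3 tilt [-0.0002  0.0009] F [ 0.3  0.8 -0.3] gap 35.0 j6 -0.59
  delta cm [ 8.05 -0.55  8.31] wz 0.1
[308.68972871  92.54699487] [306.75792465  59.48132228] [306.53527784 124.80771396]
```

View pics/w9.png

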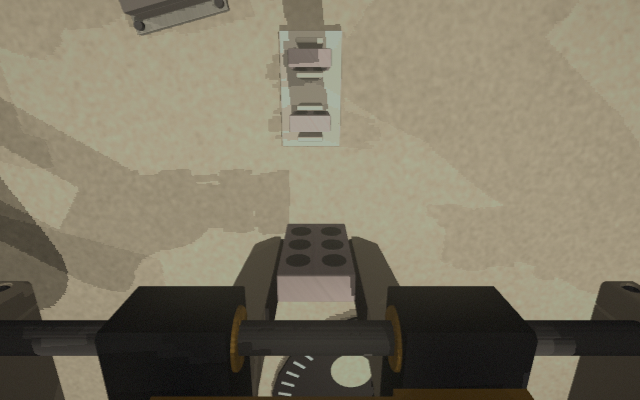

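The wrist view shows the rack at (310,87) with its two fixed plates at (309,57) and (309,124), and the held plate upright at (316,250). I enlarge the rack to measure it.

```bash
python3 - <<'E'
from h import *
p=cv2.imread("pics/w9.png")
cv2.imwrite("pics/w9c.png",cv2.resize(p[20:152,260:360],None,fx=6,fy=4.5,interpolation=cv2.INTER_CUBIC))
E
```

```text
(no output)
```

View pics/w9c.png

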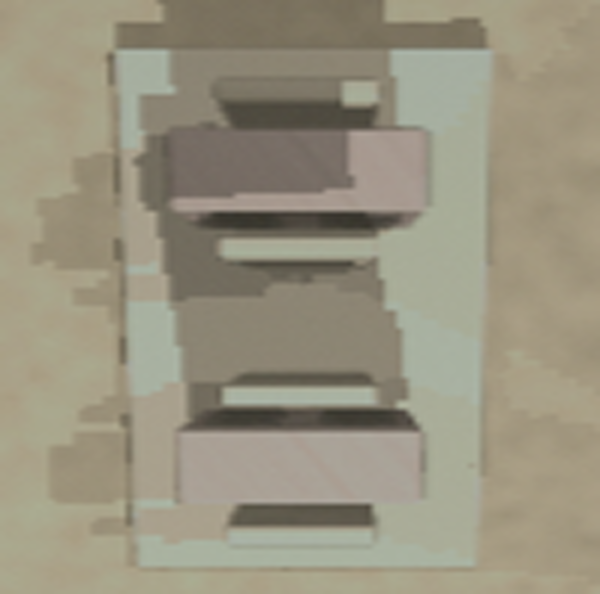

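```bash
python3 - <<'E'
from h import *
np.set_printoptions(precision=1,suppress=True)
c=cam("wrist"); 
def t(q,z): return np.array([onz(c,(x+.5)/6-.5+260,(y+.5)/4.5-.5+20,z) for x,y in q])
B=t([(113,50),(492,50),(477,567),(137,567)],6); print(B,B.mean(0))
for i in range(4):
    e=B[(i+1)%4]-B[i]; print(np.hypot(*e[:2]),np.degrees(np.arctan2(e[1],e[0])))
Pf=t([(168,127),(430,127),(430,212),(168,212)],66); Pn=t([(178,430),(424,430),(422,503),(178,503)],66)
print(Pf.mean(0),Pn.mean(0),(Pf.mean(0)+Pn.mean(0))/2,"edges",Pf[1]-Pf[0],Pn[1]-Pn[0],Pf[2]-Pf[1],Pn[2]-Pn[1])
D1=t([(218,238),(378,238),(378,262),(218,262)],66);D2=t([(222,385),(378,385),(378,405),(222,405)],66)
print(D1.mean(0),D2.mean(0),(D1.mean(0)+D2.mean(0))/2, D1[1]-D1[0])
# held plate check
p=cv2.imread("pics/w9.png")
# independent: top view
e=(Pf-Pn).mean(0); print("y dir",np.degrees(np.arctan2(e[1],e[0]))-90)
e=(D1-D2).mean(0); print("y dir",np.degrees(np.arctan2(e[1],e[0]))-90,np.hypot(*e[:2]))
E
```

```text
[[ 507.3 -207.3    6. ]
 [ 566.9 -211.2    6. ]
 [ 559.6 -319.9    6. ]
 [ 500.7 -316.     6. ]] [ 533.6 -263.6    6. ]
59.73946968772396 -3.7438805764595893
108.86990351041524 -93.80289590389701
59.06139987427511 176.2564747577966
108.87168295749463 86.5539534596458
[ 535.6 -237.6   66. ] [ 532.1 -289.5   66. ] [ 533.8 -263.5   66. ] edges [34.7 -2.3  0. ] [34.4 -2.3  0. ] [ -0.7 -14.1   0. ] [ -1.  -13.5   0. ]
[ 534.5 -251.    66. ] [ 532.9 -276.4   66. ] [ 533.7 -263.7   66. ] [21.6 -1.4  0. ]
y dir -3.8323975356858
y dir -3.4453643689216165 25.41121004551336
```

The wrist-based rack centre is (533.7, -263.6) with a yaw of -3.7°, and the base, the fixed plates and the dividers agree to 0.3 mm. I now check the held plate's offset in the hand and work out the shift.

```bash
python3 - <<'E'
from go import *
c=cam("wrist"); s=manip.read_state(); I=cv2.imread("pics/w9.png").astype(int)
b,g,r=I[268:305,270:362].transpose(2,0,1)
m=((r>130)&(r-g>5)).astype(np.uint8)
nl,lab,st,ce=cv2.connectedComponentsWithStats(m)
R=np.array(s["tcp_rot"]);T=np.array(s["ee_pos"])
for i in range(1,nl):
    if st[i,4]>200:
        q=ce[i]+[270,268]; X=onz(c,*q,T[2]+24.6); print(st[i]+[270,268,0,0,0],q,"tool frame",(R.T@(X-T)).round(1))
        for v in (st[i,1]+268,st[i,1]+st[i,3]+268): print(v,(R.T@(onz(c,316,v,T[2]+24.6)-T)).round(1))
delta(533.7,-263.6,120,86.3)
E
```

```text
[ 278  276   76   29 1970] [314.88883249 290.08274112] tool frame [ -0.5   1.  -24.6]
276 [  6.6   1.5 -24.6]
305 [ -8.3   1.4 -24.6]
t=23.30 pos [ 532.2 -346.3  202.9] yaw 86.3 tilt [-0.0005  0.0011] F [-0.1  0.1 -0.8] gap 34.9 j6 -0.59
  delta cm [ 8.26 -0.37  8.3 ] wz 0.0
```

>>> play_rows(
  commands=[
    [2.5,-0.1,0,0,0,0,-0.6],
    [5,-0.2,1,0,0,0,-0.6],
    [7.5,-0.4,3,0,0,0,-0.6],
    [8.3,-0.4,5.5,0,0,0,-0.6],
    [8.3,-0.4,7.5,0,0,0,-0.6],
    [8.3,-0.4,7.5,0,0,0,-0.6],
    [8.3,-0.4,7.5,0,0,0,-0.6],
    [8.3,-0.4,7.5,0,0,0,-0.6],
  ],
)

```text
time_s: 24.1
ee_pos: [534.3, -265.1, 130.1]
tcp_rot: [[0.065, 0.998, 0.002], [0.998, -0.065, -0.001], [-0.001, 0.002, -1.0]]
contact_force: [-0.5, 0.1, 0.1]
finger_gap: 35.5
```

>>> play_rows(
  commands=[
    [0,0,0,0,0,0,-0.6],
    [0,0,0,0,0,0,-0.6],
  ],
)

```text
time_s: 24.3
ee_pos: [534.1, -265.5, 129.7]
tcp_rot: [[0.065, 0.998, 0.002], [0.998, -0.065, -0.001], [-0.001, 0.002, -1.0]]
contact_force: [-0.3, -0.5, -0.9]
finger_gap: 34.8
```

```bash
python3 - <<'E'
from go import *
delta(533.2,-263.4,41.4,86.3)
p,d=save("scene","s10")
c=cam("scene"); u,v=proj(c,[533,-264,60]).astype(int)
cv2.imwrite("pics/s10c.png",cv2.resize(p[v-60:v+60,u-80:u+80,::-1],None,fx=5,fy=5,interpolation=cv2.INTER_CUBIC))
E
```

```text
t=24.30 pos [ 534.1 -265.5  129.7] yaw 86.2 tilt [ 0.0016 -0.0009] F [-0.3 -0.5 -0.9] gap 34.8 j6 -0.48
  delta cm [ 0.21 -0.11  8.82] wz -0.1
```

View pics/s10c.png

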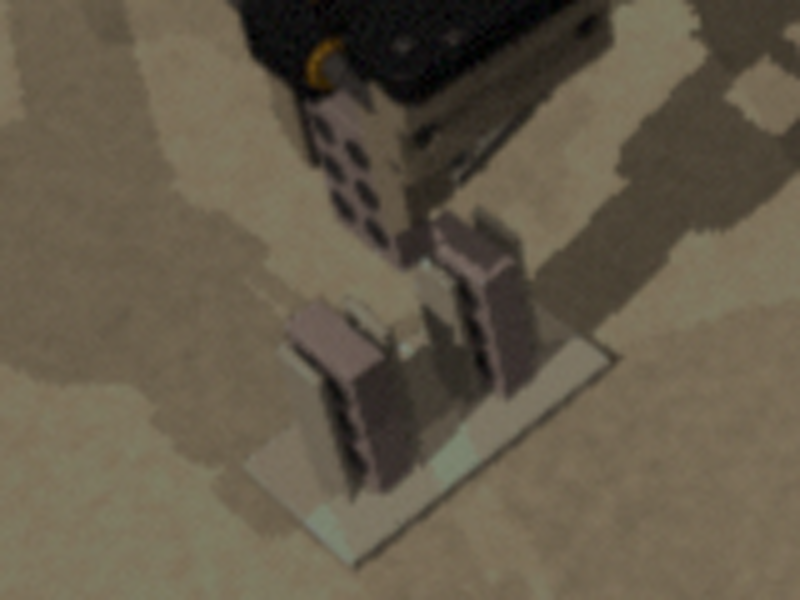

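The plate hangs above the middle bay at crop (390,200), clear of the dividers. I correct the position by 2 mm and come down to just above them.

>>> play_rows(
  commands=[
    [0.2,-0.1,0,0,0,0,-0.6],
    [0.2,-0.1,1,0,0,0,-0.6],
    [0.2,-0.1,2,0,0,0,-0.6],
    [0.2,-0.1,2,0,0,0,-0.6],
    [0.2,-0.1,2,0,0,0,-0.6],
    [0.2,-0.1,2,0,0,0,-0.6],
  ],
)

```text
time_s: 24.95
ee_pos: [532.7, -263.0, 108.4]
tcp_rot: [[0.065, 0.998, -0.0], [0.998, -0.065, 0.0], [0.0, -0.0, -1.0]]
contact_force: [-0.2, 0.1, -0.5]
finger_gap: 34.9
```

```bash
python3 - <<'E'
from go import *
delta(533.2,-263.4,41.4,86.3)
E
```

```text
t=24.95 pos [ 532.7 -263.   108.4] yaw 86.3 tilt [-0.  0.] F [-0.2  0.1 -0.5] gap 34.9 j6 -0.48
  delta cm [-0.04  0.06  6.7 ] wz -0.0
```

>>> play_rows(
  commands=[
    [-0.04,0.05,0.8,0,0,0,-0.6],
    [-0.04,0.05,1.6,0,0,0,-0.6],
    [-0.04,0.05,2.4,0,0,0,-0.6],
    [-0.04,0.05,2.4,0,0,0,-0.6],
  ],
)

```text
time_s: 25.35
ee_pos: [531.9, -262.6, 82.2]
tcp_rot: [[0.065, 0.998, -0.003], [0.998, -0.065, 0.002], [0.002, -0.003, -1.0]]
contact_force: [0.3, -0.1, -1.3]
finger_gap: 34.8
```

>>> play_rows(
  commands=[
    [0,0,0.8,0,0,0,-0.6],
    [0,0,1.6,0,0,0,-0.6],
    [0,0,2.4,0,0,0,-0.6],
    [0,0,3.2,0,0,0,-0.6],
    [0,0,3.4,0,0,0,-0.6],
    [0,0,3.4,0,0,0,-0.6],
  ],
)

```text
time_s: 25.95
ee_pos: [532.7, -263.1, 49.7]
tcp_rot: [[0.065, 0.998, -0.001], [0.998, -0.065, 0.001], [0.001, -0.001, -1.0]]
contact_force: [0.1, -0.1, -0.1]
finger_gap: 34.7
```

```bash
python3 - <<'E'
from go import *
delta(533.2,-263.4,41.4,86.3)
E
```

```text
t=25.95 pos [ 532.7 -263.1   49.7] yaw 86.3 tilt [-0.001   0.0006] F [ 0.1 -0.1 -0.1] gap 34.7 j6 -0.48
  delta cm [-0.02  0.05  0.83] wz -0.0
```

The plate is in the bay with no side force. I check the centring with a picture before the last 8 mm.

```bash
python3 - <<'E'
from go import *
c=cam("wrist")
p,d=save("wrist","w11")
u,v=proj(c,[533.2,-263.4,75]).astype(int); print(u,v)
v=min(v,330)
cv2.imwrite("pics/w11c.png",cv2.resize(p[v-80:v+50,u-80:u+80,::-1],None,fx=4.5,fy=4.5,interpolation=cv2.INTER_CUBIC)); print(u-80,v-80)
E
```

```text
313 290
233 210
```

View pics/w11c.png

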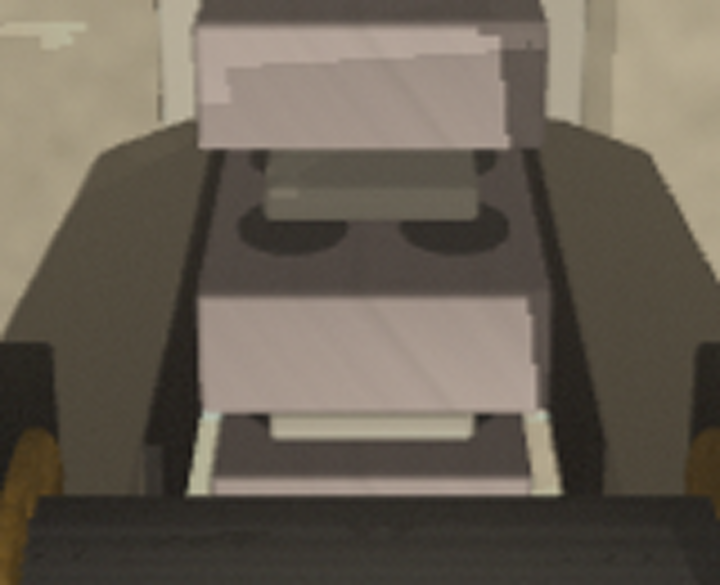

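```bash
python3 - <<'E'
from go import *
c=cam("wrist"); s=manip.read_state(); R=np.array(s["tcp_rot"]);T=np.array(s["ee_pos"])
f=lambda u,v,z:(R.T@(onz(c,(u+.5)/4.5-.5+233,(v+.5)/4.5-.5+210,z)-T)).round(1)
print("plate top x+",f(372,296,74.3),"x-",f(372,412,74.3))
print("far div",f(372,188,66),f(372,218,66)," near div outer",f(372,438,66))
print("far plate",f(372,24,66),f(372,149,66),"near plate far edge",f(372,477,66))
print("sides: plate",f(200,296,74.3),f(548,296,74.3),"far div",f(267,205,66),f(476,205,66),"near div",f(271,438,66),f(475,438,66),"far plate",f(197,80,66),f(545,80,66))
E
```

```text
plate top x+ [  6.5   1.1 -24. ] x- [ -6.7   1.1 -24. ]
far div [ 13.9   1.1 -15.7] [ 10.5   1.1 -15.7]  near div outer [-15.7   1.1 -15.7]
far plate [ 31.7   1.2 -15.7] [ 18.3   1.1 -15.7] near plate far edge [-20.7   1.1 -15.7]
sides: plate [  6.5 -15.7 -24. ] [  6.5  18.3 -24. ] far div [ 12.   -9.5 -15.7] [ 12.   11.7 -15.7] near div [-15.7  -9.7 -15.7] [-15.7  12.1 -15.7] far plate [ 25.8 -16.2 -15.7] [ 25.7  18.3 -15.7]
```

The plate's top spans crop rows 296 to 412, between the dividers at 218 and 412 to 438. Relative to the bay it is about 0.7 mm off in tool x and 0.2 mm in tool y. I correct this and lower to the floor.

>>> play_rows(
  commands=[
    [-0.07,0,0.2,0,0,0,-0.6],
    [-0.07,0,0.4,0,0,0,-0.6],
    [-0.07,0,0.6,0,0,0,-0.6],
    [-0.07,0,0.6,0,0,0,-0.6],
    [-0.07,0,0.6,0,0,0,-0.6],
  ],
)

```text
time_s: 26.5
ee_pos: [533.0, -264.0, 44.4]
tcp_rot: [[0.065, 0.998, -0.0], [0.998, -0.065, 0.0], [0.0, -0.0, -1.0]]
contact_force: [0.3, -0.4, -1.0]
finger_gap: 35.1
```

>>> play_rows(
  commands=[
    [0,0,0.08,0,0,0,-0.6],
    [0,0,0.15,0,0,0,-0.6],
    [0,0,0.15,0,0,0,-0.6],
  ],
)

```text
time_s: 26.8
ee_pos: [533.0, -264.0, 42.8]
tcp_rot: [[0.065, 0.998, -0.0], [0.998, -0.065, 0.0], [0.0, -0.0, -1.0]]
contact_force: [-0.5, -0.1, -0.8]
finger_gap: 34.9
```

>>> play_rows(
  commands=[
    [0,0,0.08,0,0,0,-0.6],
    [0,0,0.12,0,0,0,-0.6],
    [0,0,0.12,0,0,0,-0.6],
  ],
)

```text
time_s: 27.1
ee_pos: [533.0, -264.0, 41.6]
tcp_rot: [[0.065, 0.998, -0.0], [0.998, -0.065, 0.0], [0.0, -0.0, -1.0]]
contact_force: [-0.2, 0.0, 0.2]
finger_gap: 35.2
```

>>> play_rows(
  commands=[
    [0,0,0.06,0,0,0,-0.6],
    [0,0,0.06,0,0,0,-0.6],
  ],
)

```text
time_s: 27.3
ee_pos: [533.1, -264.1, 41.4]
tcp_rot: [[0.065, 0.998, 0.0], [0.998, -0.065, -0.0], [-0.0, 0.0, -1.0]]
contact_force: [-1.5, 0.4, 1.9]
finger_gap: 34.8
```

>>> play_rows(
  commands=[
    [0,0,0.04,0,0,0,-0.6],
    [0,0,0.04,0,0,0,-0.6],
  ],
)

```text
time_s: 27.5
ee_pos: [533.2, -264.1, 41.4]
tcp_rot: [[0.065, 0.998, 0.0], [0.998, -0.065, -0.0], [-0.0, 0.0, -1.0]]
contact_force: [-2.4, 2.3, 6.5]
finger_gap: 34.9
```

The plate is on the floor: the TCP is at 41.4 mm, as predicted, with 6.5 N. I release and rise.

>>> play_rows(
  commands=[
    [0,0,-0.03,0,0,0,-0.6],
    [0,0,-0.03,0,0,0,-0.2],
    [0,0,-0.03,0,0,0,0],
    [0,0,-0.03,0,0,0,0.3],
    [0,0,-0.03,0,0,0,0.4],
    [0,0,-0.03,0,0,0,0.4],
    [0,0,-0.03,0,0,0,0.4],
  ],
)

```text
time_s: 28.2
ee_pos: [533.0, -264.1, 41.0]
tcp_rot: [[0.065, 0.998, -0.0], [0.998, -0.065, -0.0], [-0.0, -0.0, -1.0]]
contact_force: [-0.7, -0.4, -0.3]
finger_gap: 64.8
```

>>> play_rows(
  commands=[
    [0,0,-2,0,0,0,0.4],
    [0,0,-4,0,0,0,0.4],
    [0,0,-8,0,0,0,0.4],
    [0,0,-12,0,0,0,0.4],
    [0,0,-16,0,0,0,0.4],
    [-4,0,-18,0,0,0,0.4],
    [-8,0,-18,0,0,0,0.4],
    [-8,0,-18,0,0,0,0.4],
    [-8,0,-18,0,0,0,0.4],
  ],
)

```text
time_s: 29.1
ee_pos: [527.4, -344.5, 220.6]
tcp_rot: [[0.067, 0.998, -0.0], [0.998, -0.067, 0.001], [0.001, -0.0, -1.0]]
contact_force: [0.0, 0.4, -0.5]
finger_gap: 65.1
```

```bash
python3 - <<'E'
from go import *
c=cam("wrist")
delta(533,-264,100)
p,d=save("wrist","w12")
u,v=proj(c,[533.2,-264,36]).astype(int); print(u,v)
v0=max(v-60,0)
cv2.imwrite("pics/w12c.png",cv2.resize(p[v0:v0+120,u-80:u+80,::-1],None,fx=5,fy=5,interpolation=cv2.INTER_CUBIC)); print(u-80,v0)
save("scene","s12"); save("top","t12")
E
```

```text
t=29.10 pos [ 527.4 -344.5  220.6] yaw 86.2 tilt [-0.0004  0.0007] F [ 0.   0.4 -0.5] gap 65.1 j6 -0.59
  delta cm [ 8.07  0.02 12.07] wz 0.0
314 92
234 32
```

View pics/w12c.png

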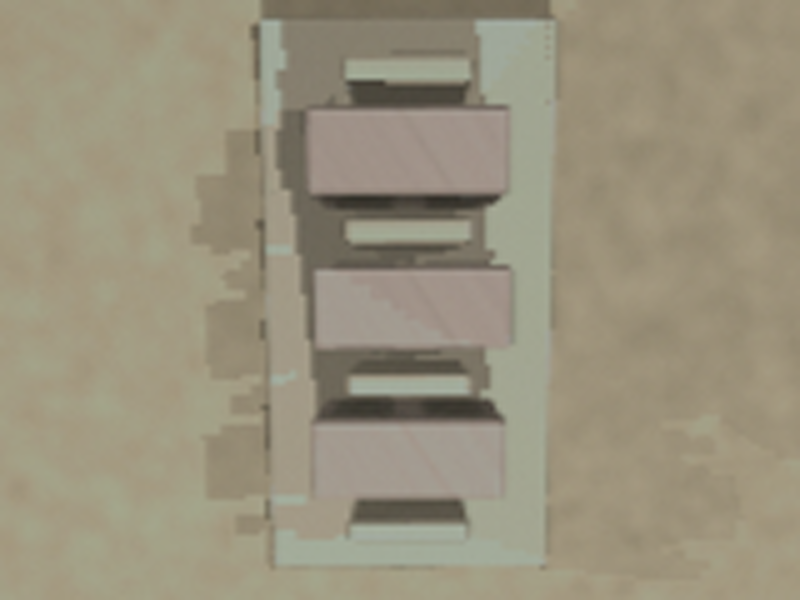

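View pics/s12.png

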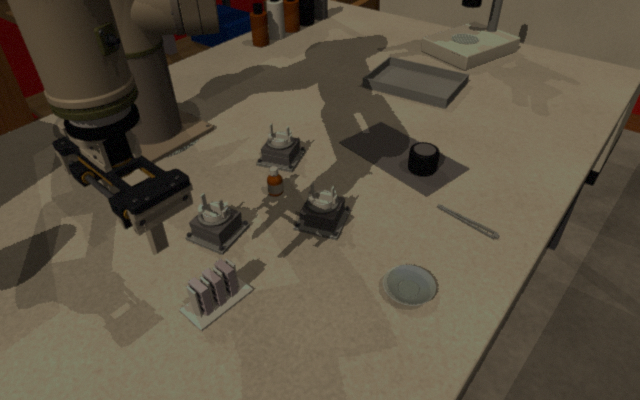

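View pics/t12.png

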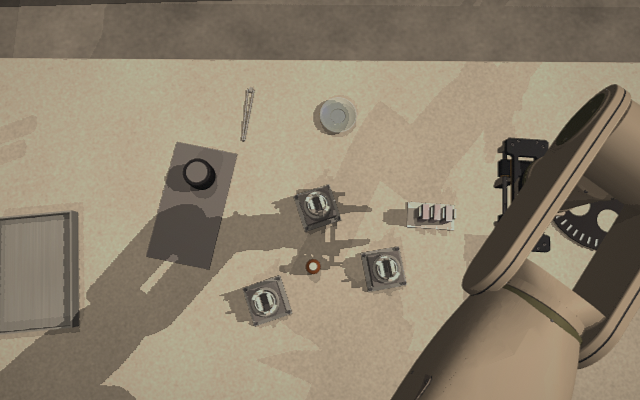

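The wrist crop shows the plate in the middle bay at crop (413,308), between the dividers at rows 243 and 377 (mid 310). That is under 1 mm off in both axes, parallel to the neighbouring plates and level with them. The scene and top views show the cap top up on the mat, and the dish, vial and tweezers at their old pixels. The robot is clear, so I hand the job in.

```bash
python3 - <<'E'
from h import *
s=manip.read_state(); print(s["time_s"],s["contact_force"],s["finger_gap"],abs(s["qvel"]).max())
print(manip.finish_job())
E
```

```text
29.25 [-0.31131908  0.82117551 -0.64119933] 64.92497213313239 0.006344897670083987
the job is handed in; nothing more can be done
None
```

The job is done and handed in at 29.3 s, in the order asked.

- **Cap:** I pressed it at about 11 N, turned it about 79° anticlockwise while pressed, then lifted it off and set it top up at the far end of the mat.
- **Plate on the mat:** I lifted the plate out of the jar by its wide faces. I stood it upright on the near end of the mat, let go, and took it again by its narrow edges.
- **Plate in the rack:** I lowered it into the middle bay and released it only once the floor pushed back (6.5 N, at the height predicted).

**Last checks:** The wrist picture shows the plate level with its neighbours and centred to under 1 mm: about 0.3 mm across the bay and 0.7 mm along it. In the top and scene views the cap stands on the mat, the dish, vial and tweezers look unmoved by eye, and the arm is clear and still.

**Disagreement:** The top camera read positions 2–3 mm short in x and up to 2 mm off in y compared with the wrist camera and the grips. I used the wrist camera for the fine placing.

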